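# Load the wafer carton and roll it into the aligner bay

## Robot

A 6-joint arm with a two-finger parallel gripper is mounted at the origin on the work surface. World frame = base frame: x ahead of the robot, y to its left, z up, the work surface at z = 0. Lengths are in m, angles in degrees, forces in N, time in s.
With the tool pointing down it reaches from about 0.35 to 0.975 m from the base axis. Payload 7.1 kg.
Tool frame: the origin (TCP) lies at the very end of the fingers, on their centre line; the grasp point (between the pads) lies 19 mm behind it; z points along the fingers, y is the line along which they close (so a half turn about z gives the same grasp; the last joint's range is limited). The gripper opens to 88 mm and grips with 3 to 60 N. Pads are 20 mm wide; open, the fingers measure 115 mm over their backs; the gripper's body (75 mm by 178 mm) begins 61 mm behind the grasp point.
Start: joints at [64.171, 24.242, 93.386, -0, 62.372, -1.089], TCP at [0.262, 0.568, 0.223] pointing down, gripper open.
Joint ranges: [-172.04, 172.04], [-51.8, 120.97], [4.93, 147.93], [-75.15, 255.16], [6.16, 154.13], [-145.62, 145.62]. Speed limits (degrees/s): [136.94, 136.94, 172.46, 180, 180, 180].

## Interface

Orientations are given as a 3x3 rotation matrix whose columns are the frame's x, y, z axes.
In Python, from station import arm, vision, job gives the robot as it stands. The module is installed in compiled form; this text tells all that it offers.
- The arm moves only by the shell command python3 -m handwheel 'ROWS' [FORCE]. ROWS is JSON, a list of rows, each a list of 3 entries, a list of its own where there are three numbers: the shift along the tool's x, y, z in mm, then the turn about the tool's z in rad, then the opening, from -1 (shut) to 1 (fully open). In form: [[[dx, dy, dz], turn, jaw], ...]. A call has 1 to 12 rows; each row shifts and turns the commanded pose from where the row before left it, along the tool's axes as they then stand; what a row does not reach is not made up. A row lasts 1/8 s, in which the tool goes at most 62.5 mm and 10.7 degrees, less where a joint would pass 70% of its speed; a pose out of reach is approached as far as the arm can. A call with a gripper value outside its range is refused whole. The fingers move at their own pace and stop on an object; FORCE is the grip in N (left out, the last holds). Time passes only in rows, so rows that do not move let the fingers close. It gives the time, the measured TCP pose, the force, the opening and the grip force at its end, in the units of the state.
- arm.read_state(): the state, without advancing time (a new reading comes with each control period).
- vision.capture(name): name is "scene" or "top" or "wrist"; returns a dict with "frame" (400x640x3 uint8, red, green, blue), "K" (3x3 intrinsics, pixels), "distortion" ([k1, k2, p1, p2, k3] as OpenCV has them; the pictures are not rectified), "R" (3x3) and "t" (3): a world point X has camera coordinates R X + t; the wrist camera has in their place "mount" (4x4, takes a point from camera to tool coordinates, whose origin is the TCP and whose axes are the flange's). Camera axes: x right, y down, z forward; pixel columns grow to the right and rows downward; lengths in m; the calibration is good to about 2 mm. A picture is of the moment at which its call begins: read the wrist's pose just before it. There is no depth.
- job.job_done(): hands the job in; it is judged then, once.
The state is a dict: "clock": time; "joint_pos": joint angles; "qvel": joint speeds; "joint_torque": joint torques, N m; "tool_pos": TCP position; "ee_rot": TCP orientation; "ft_force": force on the tool from outside, world axes, zero at the start; "moment": the same for the moment, N m; "gripper_width": opening from 0.0 (shut) to 1.0 (fully open); "finger_force": force on a finger pad.
Only numpy, scipy, OpenCV 4.12 (cv2) and the standard library are available. Lean on these libraries where they do the work, as an engineer would, in place of code of your own. Each camera call takes 0.05 s, during which the arm holds its last target. There are 200 camera calls.

## Task

Clear the micrometer stage off the roller lane and stand it in the shallow parking tray, and load every wafer carrier on the bench into the open carton while the carton is still out on the rollers, each standing upright on the carton's floor. Then push the carton along the rollers, without lifting it off them, until it is fully home against the end stop of the bay, and only after that slide the dust cover fully shut over it. Leave the other things on the bench where they are.

Things in the scene. Friction and masses are not known exactly. Their poses are not given: they have to be found in the camera images.
- lane: Fixed roller lane across the robot's front. Origin on the bench under its middle; y runs along it, loading end at +y, bay at -y; x points away from the robot; yaw within 0.08. Freely turning rollers, 22 diameter, 32 apart, y = +298 to -278, tops 32 above the bench, between side guides at x = +-63 to +-75, tops 46 above the bench; a bar 46 high closes the loading end (y = 315 to 325).
- bay_mouth (a point): Centre of the bay's open mouth at roller height (lane x = 0, y = -82). The bay has white walls at lane x = +-63 to +-75 from here to the end stop, tops 116 above the bench; inner width 126.
- end_stop (a point): Point at roller height on the face of the end stop that closes the bay (lane x = 0, y = -290, 116 high). The carton is home when its end wall touches it: carton origin at lane y = -187.
- cover_ledge (a point): Middle of the two aluminium ledges beyond the bay (lane x = +75 to +225, y = -291 to -85, tops 116 above the bench), which carry the open cover.
- carton: Open grey plastic carton on the rollers near the loading end, 120 (x, across the lane) by 206 (y, along it) by 50 high, walls and floor 4 thick, 0.2 to 0.35 kg empty. Origin: centre of its underside, 32 above the bench. Its y axis is along the lane's y. Rolls very easily, 3 of play each side. Holds six carriers: x = -28, +28 by y = -66, 0, +66, their long sides along the carton's y.
- stage: The obstacle: black micrometer stage standing on the rollers between carton and bay: base 64 (x) x 80 (y) x 22 high, carrying a square block 42 x 42, from 22 to 64 above its underside, to be gripped across either pair of sides. 0.35 kg. Origin: centre of its underside.
- tray: Fixed shallow aluminium parking tray on the bench, 110 (x) x 130 (y) x 16 high, walls and floor 4 thick. Origin: centre of its underside. It stands in front of the bay: a low gripper over the tray has more room with its wide side along y.
- cover (a joint): Sliding dust cover of the bay: a flat grey plate 136 x 206 x 6, its top 122 above the bench. 0 = fully open (beyond the bay, away from the robot), 0.130 m = fully shut; grows as it slides along the lane's -x towards the robot. Light, stays where it is left (about 1 N friction). Starts at 0.015 to 0.05.
- cover_grip (a point): Point on the cover's handle, an upright black bar 12 thick (lane x), 64 long (lane y), from 122 to 158 above the bench: on the bar's middle plane, 36 above the cover's top, at its top edge centre. Moves with the cover.
- carrier1: Wafer carrier, one of three to five alike on the bench (absent ones read None): white plastic box 60 (x) x 46 (y) x 38 high with an upright grip fin on top, 44 long (x), 12 thick (y), from 38 to 68 above the underside. About 0.11 kg. Origin: centre of its underside.
- carrier2: Wafer carrier, one of three to five alike on the bench (absent ones read None): white plastic box 60 (x) x 46 (y) x 38 high with an upright grip fin on top, 44 long (x), 12 thick (y), from 38 to 68 above the underside. About 0.11 kg. Origin: centre of its underside.
- carrier3: Wafer carrier, one of three to five alike on the bench (absent ones read None): white plastic box 60 (x) x 46 (y) x 38 high with an upright grip fin on top, 44 long (x), 12 thick (y), from 38 to 68 above the underside. About 0.11 kg. Origin: centre of its underside.
- carrier4: Wafer carrier, one of three to five alike on the bench (absent ones read None): white plastic box 60 (x) x 46 (y) x 38 high with an upright grip fin on top, 44 long (x), 12 thick (y), from 38 to 68 above the underside. About 0.11 kg. Origin: centre of its underside.
- carrier5: Wafer carrier, one of three to five alike on the bench (absent ones read None): white plastic box 60 (x) x 46 (y) x 38 high with an upright grip fin on top, 44 long (x), 12 thick (y), from 38 to 68 above the underside. About 0.11 kg. Origin: centre of its underside.
- eyepiece: Bystander, leave alone: steel microscope eyepiece standing on the bench in the same row as the carriers, round, 46 diameter at the foot, 38 above, 44 high. Origin: centre of its underside.
- boxlet: Bystander, leave alone: flat orange case 90 x 60 x 35, on the bench to the robot's right. Origin: centre of its underside.

How it is judged:
By the outcome, as a careful person would: the job done as asked, in the order asked, and still so for the second after the job is handed in, with the robot touching nothing.
Of carrier1, carrier2, carrier3, carrier4, carrier5 only 3 to 5 are there at a start; the rules pass over those that are not, and their reading is None.
At some moment in a run one of carrier1, carrier2, carrier3, carrier4, carrier5 may be knocked a few centimetres aside while the robot is not near it.
Once in a run the grip may slacken for a moment while it holds something.
It also fails if it takes over 210 s, if anything falls off the work surface, if the arm or the gripper's body presses on something with over 40 N, if the wrist force passes 120 N, or if a joint passes its speed limit or range.

## Working session

There is one attempt and no reset: what is moved stays moved. The work goes in short steps, Python scripts to look and compute and a shell command to move; the robot and the scene stay as the last step left them, time stands still between calls to the robot, and variables do not carry over. Pictures are saved under pics/ and viewed, at most 14 in all, crops included, and the job is handed in when it is done.

```bash
mkdir -p pics; cat > h.py <<'E'
import numpy as np, cv2
from station import arm, vision, job
def cap(n):
    s=arm.read_state(); d=vision.capture(n)
    if 'mount' in d:
        M=np.array(d['mount']); T=np.eye(4); T[:3,:3]=np.array(s['ee_rot']); T[:3,3]=s['tool_pos']
        W=T@M; d['R']=W[:3,:3].T; d['t']=-d['R']@W[:3,3]
    for k in('K','distortion','R','t'): d[k]=np.array(d[k],float)
    return d
def save(d,f): cv2.imwrite('pics/'+f,d['frame'][:,:,::-1])
def rays(d,uv):
    p=cv2.undistortPoints(np.array(uv,float).reshape(-1,1,2),d['K'],d['distortion']).reshape(-1,2)
    r=np.c_[p,np.ones(len(p))]@d['R']
    return -d['R'].T@d['t'], r/np.linalg.norm(r,axis=1)[:,None]
def onz(d,uv,z):
    c,r=rays(d,uv); return c+r*((z-c[2])/r[:,2])[:,None]
def tri(d1,u1,d2,u2):
    c1,r1=rays(d1,[u1]);c2,r2=rays(d2,[u2]);r1,r2=r1[0],r2[0]
    A=np.c_[r1,-r2];s=np.linalg.lstsq(A,c2-c1,rcond=None)[0]
    a,b=c1+s[0]*r1,c2+s[1]*r2
    return (a+b)/2,np.linalg.norm(a-b)
def proj(d,X):
    return cv2.projectPoints(np.array(X,float).reshape(-1,1,3),cv2.Rodrigues(d['R'])[0],d['t'],d['K'],d['distortion'])[0].reshape(-1,2)
E
python3 - <<'E'
from h import *
for n in('scene','top','wrist'):
    d=cap(n);save(d,n+'0.png');print(n,d['K'].round(1).tolist(),(-d['R'].T@d['t']).round(3),d['R'].round(2).tolist())
s=arm.read_state();print(s)
E
```

```text
scene [[443.7, 0.0, 313.9], [0.0, 443.7, 194.5], [0.0, 0.0, 1.0]] [ 1.207 -0.343  1.209] [[0.49, 0.87, 0.0], [0.73, -0.41, -0.54], [-0.47, 0.27, -0.84]]
top [[518.1, 0.0, 315.7], [0.0, 518.1, 204.4], [0.0, 0.0, 1.0]] [0.513 0.007 1.338] [[-0.01, -1.0, -0.02], [-1.0, 0.01, -0.06], [0.06, 0.02, -1.0]]
wrist [[285.9, 0.0, 322.4], [0.0, 285.9, 199.6], [0.0, 0.0, 1.0]] [0.189 0.6   0.382] [[0.42, 0.91, -0.0], [0.87, -0.4, 0.29], [0.26, -0.12, -0.96]]
{'clock': 0.15, 'joint_pos': array([ 6.41690814e+01,  2.42748738e+01,  9.34209698e+01,  2.64138127e-04,
        6.23719782e+01, -1.08922201e+00]), 'qvel': array([ 0.02492929, -0.11794497, -0.18338055, -0.00526813, -0.09443743,
        0.00066426]), 'joint_torque': array([ 3.69994095e-04, -5.44981992e+01, -2.73917770e+01,  6.45042001e-02,
        2.04137882e-02, -6.37542166e-05]), 'tool_pos': array([0.26137369, 0.5672479 , 0.22207759]), 'ee_rot': array([[-9.08202934e-01,  4.18529760e-01, -5.19439995e-04],
       [ 4.18530082e-01,  9.08202312e-01, -1.06366109e-03],
       [ 2.65827836e-05, -1.18342139e-03, -9.99999299e-01]]), 'ft_force': array([ 0.40114227,  0.03490661, -0.87084971]), 'moment': array([0.01719308, 0.01032877, 0.00113501]), 'finger_force': 0.0, 'gripper_width': 1.0070004106344843}
```

View pics/top0.png

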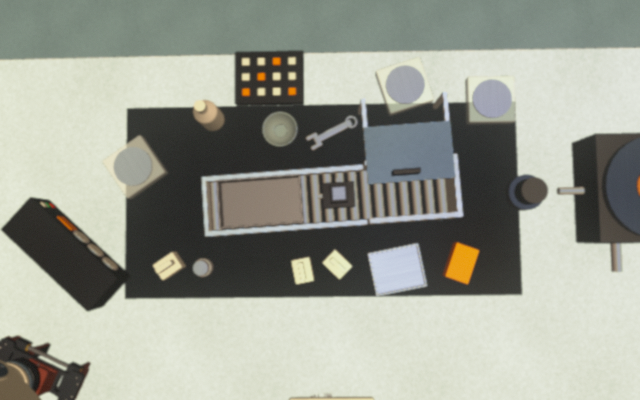

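View pics/scene0.png

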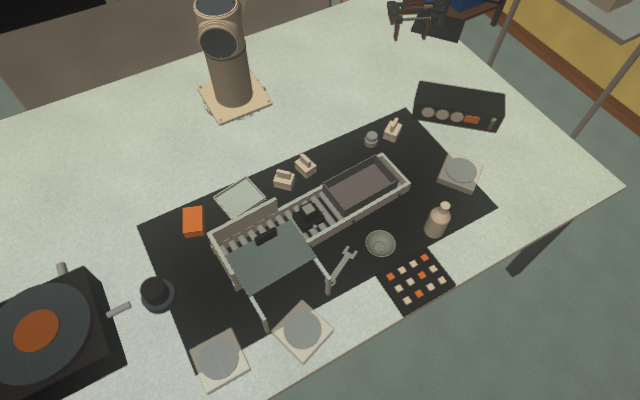

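Top view: carriers at (168,265), (303,270) and (337,264); eyepiece (203,268), tray (397,268), boxlet (462,263), stage (338,194), carton (261,203), cover handle (405,172). The scene view agrees, showing three carriers at (393,130), (305,166) and (284,180). Next I'll get the numbers from masks.

```bash
python3 - <<'E'
from h import *
d=cap('top');s=cap('scene')
im=d['frame'];hsv=cv2.cvtColor(im,cv2.COLOR_RGB2HSV)
roi=np.zeros(im.shape[:2],np.uint8);roi[112:296,130:518]=255
m=((hsv[:,:,2]>110)*255).astype(np.uint8)&roi
n,l,st,c=cv2.connectedComponentsWithStats(m)
for i in range(1,n):
    if st[i,4]>30:
        cnt=cv2.findContours((l==i).astype(np.uint8),0,2)[0][0];r=cv2.minAreaRect(cnt)
        print(st[i].tolist(),c[i].round(1),'rect',np.round(r[0],1),np.round(r[1],1),round(r[2],1),'z.03',onz(d,[r[0]],.03).round(3)[0], cv2.boxPoints(r).round(1).tolist())
big=cv2.resize(im[145:300,145:475],None,fx=2.4,fy=2.4,interpolation=cv2.INTER_CUBIC)
cv2.imwrite('pics/top1.png',big[:,:,::-1])
b2=cv2.resize(s['frame'][110:330,170:430],None,fx=2.7,fy=2.7,interpolation=cv2.INTER_CUBIC)
cv2.imwrite('pics/sc1.png',b2[:,:,::-1])
E
```

```text
[193, 112, 31, 15, 340] [209.3 117.6] rect [208. 119.] [14. 30.] 90.0 z.03 [0.818 0.306 0.03 ] [[193.0, 112.0], [223.0, 112.0], [223.0, 126.0], [193.0, 126.0]]
[263, 112, 34, 34, 852] [278.5 128.7] rect [279.2 128.8] [32.5 33.2] 45.0 z.03 [0.79  0.123 0.03 ] [[256.0, 129.0], [279.5, 105.5], [302.5, 128.5], [279.0, 152.0]]
[201, 112, 263, 125, 15623] [341.9 185.1] rect [329.3 171.1] [112.6 260. ] 85.4 z.03 [ 0.679 -0.003  0.03 ] [[195.1999969482422, 125.30000305175781], [454.29998779296875, 104.5], [463.3999938964844, 216.8000030517578], [204.3000030517578, 237.60000610351562]]
[469, 112, 49, 64, 614] [496.5 121.1] rect [493.  143.5] [63. 48.] 90.0 z.03 [ 0.744 -0.419  0.03 ] [[469.0, 112.0], [517.0, 112.0], [517.0, 175.0], [469.0, 175.0]]
[306, 116, 51, 34, 435] [330.8 131.9] rect [332.5 131.5] [14.8 53.2] 63.4 z.03 [ 0.781 -0.013  0.03 ] [[305.3999938964844, 136.8000030517578], [353.0, 113.0], [359.6000061035156, 126.19999694824219], [312.0, 150.0]]
[130, 135, 35, 62, 1312] [142.3 165.2] rect [135.2 165. ] [46.9 43. ] 56.3 z.03 [0.702 0.494 0.03 ] [[104.30000305175781, 157.5], [140.
[... 1030 characters left out ...]
 265.1000061035156], [173.5, 249.6999969482422], [184.5, 266.29998779296875], [161.5, 281.70001220703125]]
[291, 257, 23, 28, 513] [302.  270.3] rect [302.1 270.3] [25.7 20. ] 78.7 z.03 [0.429 0.068 0.03 ] [[289.70001220703125, 259.70001220703125], [309.29998779296875, 255.6999969482422], [314.3999938964844, 280.8999938964844], [294.79998779296875, 284.79998779296875]]
[193, 259, 19, 18, 270] [202.1 267.2] rect [202.  267.5] [17. 18.] 90.0 z.03 [0.439 0.321 0.03 ] [[193.0, 259.0], [211.0, 259.0], [211.0, 276.0], [193.0, 276.0]]
[400, 294, 118, 2, 155] [468.2 294.8] rect [458.5 294.5] [  1. 117.] 90.0 z.03 [ 0.365 -0.321  0.03 ] [[400.0, 294.0], [517.0, 294.0], [517.0, 295.0], [400.0, 295.0]]
```

View pics/top1.png

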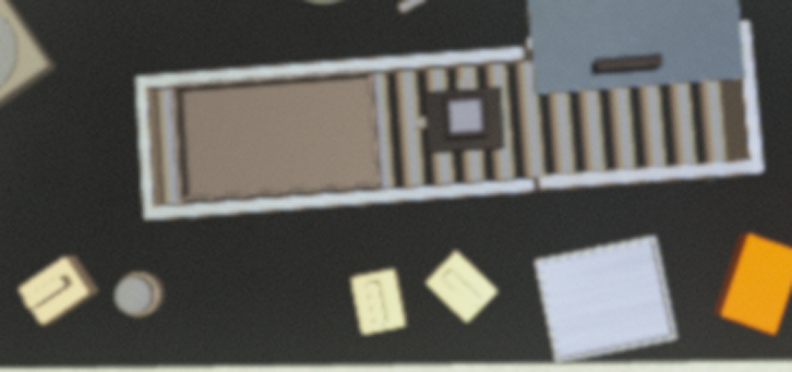

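View pics/sc1.png

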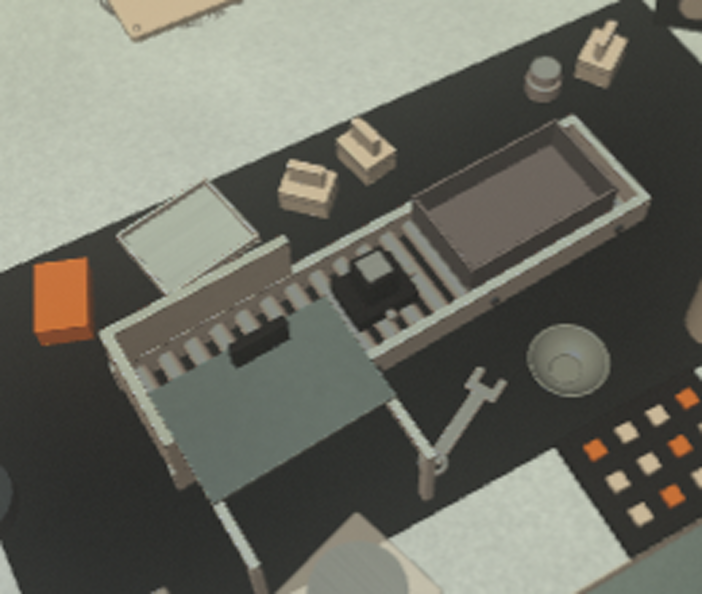

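The enlargements show three carriers in clear view. In top1, the lane's loading-end corners are at (136,76) and (147,219), the bay corner at (763,172), the stage block at (465,116) and the cover handle at (627,63). Next I'll fit the lane frame and the object poses.

```bash
python3 - <<'E'
from h import *
d=cap('top');s=cap('scene')
U=lambda *p:[(145+(a+.5)/2.4-.5,145+(b+.5)/2.4-.5) for a,b in p]
S=lambda *p:[(170+(a+.5)/2.7-.5,110+(b+.5)/2.7-.5) for a,b in p]
L=onz(d,U((136,76),(147,219),(531,191),(523,48)),.046);print('lane pts',L.round(4).tolist())
yv=(L[1]-L[2]);yaw1=np.arctan2(-yv[0],yv[1]);yv=L[0]-L[3];yaw2=np.arctan2(-yv[0],yv[1]);print(yaw1,yaw2)
B=onz(d,U((540,189),(763,172),(749,22)),.116);print('bay',B.round(4).tolist())
yv=B[0]-B[1];yaw3=np.arctan2(-yv[0],yv[1]);print(yaw3)
yaw=(yaw1+yaw2)/2
R=np.array([[np.cos(yaw),-np.sin(yaw)],[np.sin(yaw),np.cos(yaw)]])
e=(L[0]+L[1])/2; o=e[:2]-R@[0,.325]; print('yaw',yaw,'o',o)
print('bay in lane',((B[:,:2]-o)@R).round(4))
# triangulations
P={'stage':(U((465,116)),S((374,265))),'handle':(U((627,62)),S((259,341))),'cA fin':(U((62,290)),S((606,40))),'cB fin':(U((377,299)),S((369,133))),'cC fin':(U((462,285)),S((308,174))),'tray':(U((606,298)),S((188,232)))}
for k,(a,b) in P.items():
    X,err=tri(d,a[0],s,b[0]);print(k,X.round(4),round(err,4),'lane',((X[:2]-o)@R).round(4))
# tray corners
T=onz(d,U((536,258),(657,237),(677,339),(556,361)),.016);print('tray',T.round(4).tolist(),T.mean(0))
C=onz(d,U((181,89),(376,76),(381,186),(190,201)),.082);print('carton inner',((C[:,:2]-o)@R).round(4))
K=onz(d,U((163,88),(386,72),(391,186),(172,204)),.082);print('carton outer',((K[:,:2]-o)@R).round(4))
np.savez('lane.npz',o=o,yaw=yaw)
E
cat /tmp/x 2>/dev/null
```

```text
lane pts [[0.6684, 0.3192, 0.046], [0.5184, 0.3074, 0.046], [0.5426, -0.0927, 0.046], [0.692, -0.087, 0.046]]
0.06044919948930963 0.05793233963549654
bay [[0.5428, -0.0961, 0.116], [0.5567, -0.3145, 0.116], [0.7049, -0.3051, 0.116]]
0.06343341186675384
yaw 0.05919076956240309 o [ 0.61261834 -0.01109376]
bay in lane [[-0.0747 -0.0808]
 [-0.0738 -0.2996]
 [ 0.0748 -0.299 ]]
stage [ 0.6175 -0.0238  0.0963] 0.0009 lane [ 0.0042 -0.0129]
handle [ 0.6635 -0.1798  0.1435] 0.0 lane [ 0.0408 -0.1714]
cA fin [0.4497 0.3989 0.0596] 0.0144 lane [-0.1383  0.4189]
cB fin [0.4349 0.0693 0.0628] 0.004 lane [-0.1727  0.0908]
cC fin [ 0.4472 -0.0188  0.0541] 0.0018 lane [-0.1656  0.0021]
tray [ 0.4301 -0.1707  0.0206] 0.0015 lane [-0.1917 -0.1485]
tray [[0.4723, -0.099, 0.016], [0.493, -0.2272, 0.016], [0.3857, -0.2456, 0.016], [0.3641, -0.1181, 0.016]] [ 0.42877223 -0.17247506  0.016     ]
carton inner [[ 0.0537  0.2728]
 [ 0.0524  0.0734]
 [-0.0595  0.0761]
 [-0.0608  0.2704]]
carton outer [[ 0.0561  0.2911]
 [ 0.0557  0.063 ]
 [-0.0602  0.066 ]
 [-0.0625  0.2889]]
```

```bash
cat >> h.py <<'E'
_l=dict(np.load('lane.npz')); YAW=float(_l['yaw']); O=_l['o']
RL=np.array([[np.cos(YAW),-np.sin(YAW)],[np.sin(YAW),np.cos(YAW)]])
def lane2w(p): return O+RL@np.array(p[:2])
def w2lane(p): return RL.T@(np.array(p[:2])-O)
def go(x,y,z,phi=None):
    """print tool-axes shift (mm) now and the turn (rad) wanted"""
    s=arm.read_state();R=np.array(s['ee_rot']);t=np.array(s['tool_pos'])
    f=np.arctan2(R[1,0],R[0,0]);q=np.r_[x,y,z]-t
    tw='' if phi is None else round(-((phi-f+np.pi)%(2*np.pi)-np.pi),3)
    c=lambda R:(R.T@q*1000).round(1)
    o=[c(R)]
    if phi is not None:
        a=np.array([np.cos(phi),np.sin(phi),0]);b=np.array([np.sin(phi),-np.cos(phi),0])
        o.append(c(np.c_[a,b,[0,0,-1]]))
    print('at',t.round(4),'phi',round(f,3),'shift before turn',o[0],'turn',tw,'shift after turn',o[1:],'clk',round(s['clock'],1),'j',np.round(s['joint_pos'],0),'F',np.round(s['ft_force'],1),'w',round(s['gripper_width']*88,1),'g',round(float(s['finger_force']),1))
E
python3 -m handwheel '[[[-47,-32,0],0,1],[[-47,-32,0],0,1],[[-47,-32,0],0,1],[[-47,-32,0],0,1],[[-47,-32,0],0,1],[[-47,-32,0],0,1],[[-47,-32,0],0,1],[[-47,-32,0],0,1],[[-47,-32,0],0,1],[[-47,-32,0],0,1],[[-47,-32,0],0,1],[[-54,-36,0],0,1]]'
python3 -m handwheel '[[[0,0,0],0.18,1],[[0,0,0],0.18,1],[[0,0,0],0.18,1],[[0,0,0],0.18,1],[[0,0,0],0.18,1],[[0,0,0],0.18,1],[[0,0,0],0.18,1],[[0,0,0],0.18,1],[[0,0,0],0.18,1],[[0,0,0],0.18,1],[[0,0,0],0.18,1],[[0,0,0],0.18,1]]'
python3 -m handwheel '[[[0,0,0],0.16,1],[[0,0,0],0.17,1],[[0,0,0],0.16,1],[[0,0,0],0,1],[[0,0,0],0,1]]'
python3 - <<'E'
from h import *
go(.617,-.024,.2,YAW)
d=cap('wrist');save(d,'w1.png')
E
```

```text
clock: 1.85
tool_pos: [0.6173, -0.0233, 0.2228]
ee_rot: [[-0.908, 0.418, 0.0], [0.418, 0.908, 0.0], [-0.0, 0.0, -1.0]]
ft_force: [1.4, 0.3, -0.6]
gripper_width: 0.996
finger_force: 0.0
clock: 3.35
tool_pos: [0.6164, -0.0217, 0.2226]
ee_rot: [[0.856, 0.517, -0.0], [0.517, -0.856, -0.0], [-0.0, -0.0, -1.0]]
ft_force: [-0.2, -1.1, -0.3]
gripper_width: 1.0
finger_force: 0.0
clock: 3.98
tool_pos: [0.6165, -0.0217, 0.2227]
ee_rot: [[0.998, 0.063, 0.0], [0.063, -0.998, 0.0], [0.0, -0.0, -1.0]]
ft_force: [0.7, -0.1, 0.9]
gripper_width: 1.0
finger_force: 0.0
at [ 0.6165 -0.0217  0.2227] phi 0.063 shift before turn [ 0.4  2.4 22.7] turn 0.004 shift after turn [array([ 0.4,  2.4, 22.7])] clk 4.0 j [-3. 24. 94.  0. 62. 83.] F [ 0.7 -0.1  0.9] w 88.0 g 0.0
```

View pics/w1.png

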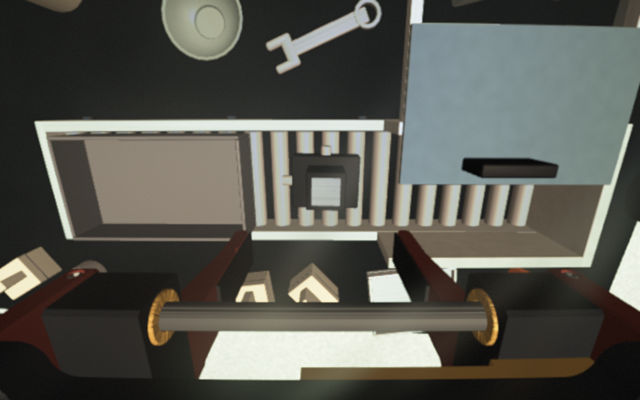

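The wrist view shows the stage block's light top at about (325,192), the carton at (150,185), the cover handle at (510,167), and the fingers at the bottom. I'll measure the block top here and combine it with the top view.

```bash
cat >> h.py <<'E'
def blob(d,uv,lo,hi,win,chan=None):
    """bright blob nearest uv within a window: its contour's minAreaRect and centroid"""
    x,y=map(int,uv);g=cv2.cvtColor(d['frame'],cv2.COLOR_RGB2GRAY);m=np.zeros_like(g)
    a,b=max(y-win,0),max(x-win,0)
    m[a:y+win,b:x+win]=(((g>=lo)&(g<=hi))*255).astype(np.uint8)[a:y+win,b:x+win]
    n,l,st,c=cv2.connectedComponentsWithStats(m)
    k=[i for i in range(1,n) if st[i,4]>25]
    i=min(k,key=lambda i:np.hypot(*(c[i]-uv)))
    cnt=max(cv2.findContours((l==i).astype(np.uint8),0,2)[0],key=len)
    return c[i],cv2.minAreaRect(cnt),st[i,4],cnt
E
python3 - <<'E'
from h import *
w=cap('wrist');t=cap('top')
a=blob(w,(325,192),130,255,25);b=blob(t,(338.5,193),110,255,14)
print(a[0],a[1],a[2],b[0],b[1],b[2])
X,e=tri(w,a[0],t,b[0]);print('tri',X,e,w2lane(X))
for z in(.096,):
  P=onz(w,cv2.boxPoints(a[1]),z);print(P.round(4).tolist(),P.mean(0),[np.linalg.norm(P[i]-P[i-1]).round(4) for i in range(4)])
  q=P[1]-P[0];print('ang',np.arctan2(q[1],q[0]))
g=cv2.cvtColor(w['frame'],cv2.COLOR_RGB2GRAY);print(g[192,280:370:2].tolist());print(g[150:225:2,325].tolist())
print(proj(w,[[.6165,-.0217,.2227-.19],[.6165,-.0217,.096]]))
E
```

```text
[325.41038319 191.47466007] ((325.5, 191.5), (27.0, 29.0), 90.0) 809 [338.01351351 187.89189189] ((337.5, 189.0), (20.0, 27.0), 90.0) 518
tri [ 0.62689506 -0.02344077  0.12712802] 0.0018678450698197246 [ 0.01352132 -0.01316995]
[[0.6318, -0.0096, 0.096], [0.6336, -0.0392, 0.096], [0.6046, -0.0415, 0.096], [0.6028, -0.011, 0.096]] [ 0.61821503 -0.02535458  0.096     ] [np.float64(0.0291), np.float64(0.0297), np.float64(0.0291), np.float64(0.0306)]
ang -1.5093949737897798
[190, 191, 190, 185, 162, 71, 47, 54, 53, 54, 55, 55, 58, 50, 56, 77, 183, 191, 190, 190, 189, 190, 189, 188, 188, 188, 186, 185, 185, 185, 116, 76, 72, 76, 76, 76, 72, 70, 70, 125, 186, 135, 51, 51, 48]
[192, 193, 182, 56, 61, 61, 62, 58, 42, 43, 43, 49, 61, 61, 162, 188, 187, 190, 187, 191, 189, 189, 189, 186, 180, 187, 188, 179, 103, 71, 124, 161, 162, 163, 161, 162, 162, 159]
[[321.96012376 179.4939348 ]
 [321.89062953 193.06967171]]
```

```bash

python3 -m handwheel '[[[1.5,3,0],0,1],[[0,0,40],0,1],[[0,0,40],0,1],[[0,0,40],0,1],[[0,0,30],0,1],[[0,0,12],0,1],[[0,0,0],0,-1],[[0,0,0],0,-1],[[0,0,0],0,-1],[[0,0,0],0,-1],[[0,0,0],0,-1],[[0,0,0],0,-1]]' 35
python3 -m handwheel '[[[0,0,-10],0,-1],[[0,0,-30],0,-1],[[0,0,-40],0,-1],[[0,0,-40],0,-1],[[0,0,0],0,-1]]'
python3 - <<'E'
from h import *
go(.429,-.172,.18,.16)
E
```

```text
clock: 5.62
tool_pos: [0.6184, -0.0246, 0.0611]
ee_rot: [[0.998, 0.06, 0.001], [0.06, -0.998, -0.0], [0.001, 0.0, -1.0]]
ft_force: [-0.1, 0.5, 4.4]
gripper_width: 0.48
finger_force: 34.9
clock: 6.25
tool_pos: [0.6201, -0.0247, 0.1839]
ee_rot: [[0.998, 0.06, 0.006], [0.06, -0.998, -0.0], [0.006, 0.001, -1.0]]
ft_force: [-0.2, 0.3, -4.1]
gripper_width: 0.473
finger_force: 34.9
at [ 0.6201 -0.0247  0.1839] phi 0.06 shift before turn [-199.6  135.7    2.8] turn -0.1 shift after turn [array([-212.2,  115. ,    3.9])] clk 6.2 j [-3. 26. 96.  0. 57. 83.] F [-0.2  0.3 -4.1] w 41.6 g 34.9
```

```bash

python3 -m handwheel '[[[-40,27,0],0,-1],[[-40,27,0],0,-1],[[-40,27,0],0,-1],[[-40,27,0],0,-1],[[-40,27,0],-0.1,-1],[[0,0,0],0,-1],[[0,0,0],0,-1]]'
python3 - <<'E'
from h import *
go(.429,-.172,.034,.16)
w=cap('wrist');save(w,'w2.png')
E
```

```text
clock: 7.12
tool_pos: [0.4265, -0.1712, 0.18]
ee_rot: [[0.987, 0.158, -0.001], [0.158, -0.987, 0.001], [-0.001, -0.001, -1.0]]
ft_force: [0.7, -0.0, -3.6]
gripper_width: 0.482
finger_force: 34.9
at [ 0.4265 -0.1712  0.18  ] phi 0.158 shift before turn [  2.5   1.3 146. ] turn -0.002 shift after turn [array([  2.4,   1.2, 146. ])] clk 7.1 j [-23.  14. 116.   0.  50.  58.] F [ 0.7 -0.  -3.6] w 42.4 g 34.9
```

View pics/w2.png

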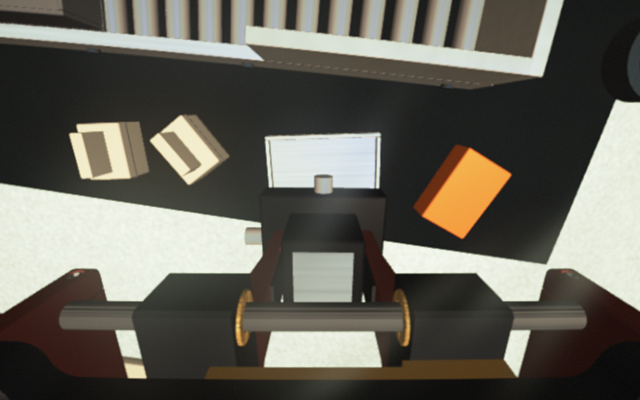

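The wrist view shows the stage held level over the tray, square to the tray's far rim, which runs from (266,136) to (380,134). I'll lower it now.

```bash

python3 -m handwheel '[[[2,1,30],0,-1],[[0,0,40],0,-1],[[0,0,40],0,-1],[[0,0,22],0,-1],[[0,0,8],0,-1],[[0,0,3],0,-1],[[0,0,2],0,-1],[[0,0,0],0,-1],[[0,0,0],0,-1]]'
python3 -m handwheel '[[[0,0,1],0,-1],[[0,0,1],0,-1],[[0,0,0],0,-1]]'
```

```text
clock: 8.3
tool_pos: [0.4291, -0.1722, 0.0363]
ee_rot: [[0.987, 0.159, 0.001], [0.159, -0.987, -0.0], [0.001, 0.001, -1.0]]
ft_force: [-0.2, -0.7, -3.0]
gripper_width: 0.473
finger_force: 34.9
clock: 8.68
tool_pos: [0.4286, -0.172, 0.0336]
ee_rot: [[0.987, 0.159, -0.0], [0.159, -0.987, 0.0], [-0.0, -0.0, -1.0]]
ft_force: [0.3, 0.5, -3.3]
gripper_width: 0.474
finger_force: 34.9
```

```bash

python3 -m handwheel '[[[0,0,1],0,-1],[[0,0,1],0,-1],[[0,0,0],0,-1]]'
```

```text
clock: 9.05
tool_pos: [0.4287, -0.172, 0.0331]
ee_rot: [[0.987, 0.159, 0.0], [0.159, -0.987, -0.0], [0.0, 0.0, -1.0]]
ft_force: [-5.5, 1.8, 22.2]
gripper_width: 0.478
finger_force: 34.9
```

```bash

python3 -m handwheel '[[[0,0,-1],0,-1],[[0,0,0],0,0.5],[[0,0,0],0,0.5],[[0,0,0],0,0.5],[[0,0,-10],0,0.5],[[0,0,-40],0,0.5],[[0,0,-50],0,0.5],[[0,0,-50],0,0.5],[[-22,0,-30],0,0.5],[[-22,-50,0],0,0.5],[[-22,-50,0],0,0.5],[[0,-50,0],0,0.5]]'
python3 -m handwheel '[[[0,-50,0],0,0.5],[[0,0,0],0,0.5]]'
python3 - <<'E'
from h import *
go(.44,.02,.2)
w=cap('wrist');save(w,'w3.png')
E
```

```text
clock: 10.55
tool_pos: [0.3378, -0.0334, 0.2131]
ee_rot: [[0.988, 0.157, 0.0], [0.157, -0.988, -0.0], [0.0, 0.0, -1.0]]
ft_force: [1.0, 0.5, 1.3]
gripper_width: 0.75
finger_force: 0.0
clock: 10.8
tool_pos: [0.3309, 0.0173, 0.2132]
ee_rot: [[0.986, 0.165, 0.001], [0.165, -0.986, 0.0], [0.001, -0.0, -1.0]]
ft_force: [-0.0, 0.2, -0.2]
gripper_width: 0.749
finger_force: 0.0
at [0.3309 0.0173 0.2132] phi 0.166 shift before turn [108.   15.4  13.3] turn  shift after turn [] clk 10.8 j [  1.  -1. 128.   0.  53.  81.] F [-0.   0.2 -0.2] w 66.0 g 0.0
```

View pics/w3.png

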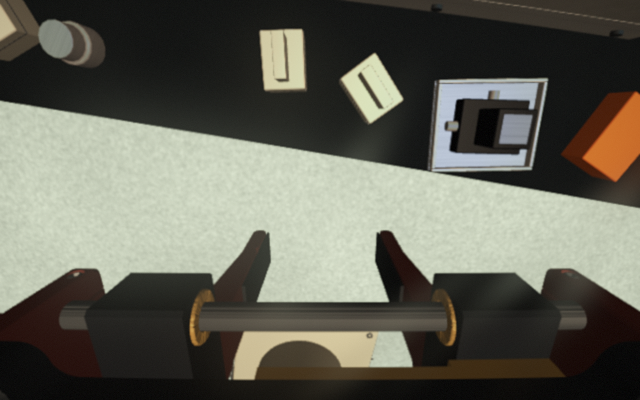

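The wrist view shows the stage standing inside the tray at (490,125), and the carriers almost directly below the camera at (283,60) and (371,88). I'll measure from here, then from a place 100 mm to the side.

```bash
cat >> h.py <<'E'
def carrier(d,uv,win=38,z=.038):
    c,r,a,cnt=blob(d,uv,105,255,win)
    P=onz(d,cv2.boxPoints(r),z); e=[P[1]-P[0],P[2]-P[1]]; L=[np.linalg.norm(q) for q in e]
    q=e[int(np.argmax(L))]
    return r[0],P.mean(0),np.arctan2(q[1],q[0])%np.pi,np.round(L,4)
E
cat > m.py <<'E'
import sys,json,os
from h import *
w=cap('wrist'); out={}
for k,X in {'B':[.432,.069,.038],'C':[.446,-.0195,.038]}.items():
    uv,P,a,L=carrier(w,proj(w,[X])[0]); print(k,np.round(uv,1),P.round(4),'ang',round(a,3),L)
    out[k]=list(uv)
np.save(sys.argv[1],dict(d={k:w[k] for k in('K','distortion','R','t')},out=out),allow_pickle=True)
E
python3 m.py v1.npy
python3 -m handwheel '[[[0,-50,0],0,0.5],[[0,-50,0],0,0.5],[[0,0,0],0,0.5],[[0,0,0],0,0.5]]'
python3 m.py v2.npy
python3 - <<'E'
from h import *
a=np.load('v1.npy',allow_pickle=True).item();b=np.load('v2.npy',allow_pickle=True).item()
for k in 'BC': X,e=tri(a['d'],a['out'][k],b['d'],b['out'][k]);print(k,X.round(4),e)
w=cap('wrist');save(w,'w4.png')
go(.446,-.02,.2)
E
```

```text
B [281.  69.] [0.4481 0.08   0.038 ] ang 1.731 [0.0467 0.042 ]
C [370.5  88.2] [ 0.4445 -0.0197  0.038 ] ang 0.816 [0.0455 0.0611]
clock: 11.4
tool_pos: [0.3162, 0.1127, 0.2127]
ee_rot: [[0.987, 0.158, -0.0], [0.158, -0.987, -0.0], [-0.0, 0.0, -1.0]]
ft_force: [0.6, -0.1, -0.3]
gripper_width: 0.748
finger_force: 0.0
B [371.  69.] [0.4482 0.0799 0.038 ] ang 1.733 [0.0419 0.0446]
C [457.8  88.3] [ 0.4443 -0.019   0.038 ] ang 0.82 [0.0455 0.0629]
B [0.4485 0.08   0.0383] 9.272038145355411e-05
C [ 0.4454 -0.0199  0.035 ] 7.311743089309898e-05
at [0.3162 0.1123 0.2126] phi 0.157 shift before turn [107.5 151.   12.7] turn  shift after turn [] clk 11.5 j [ 18.  -1. 127.  -0.  53.  99.] F [-0.6  0.5  0.4] w 65.9 g 0.0
```

```bash

python3 -m handwheel '[[[35,50,0],-0.16,0],[[35,50,0],-0.16,0],[[35,50,0],-0.16,0],[[0,0,0],-0.16,-0.1],[[0,0,0],0,-0.1],[[0,0,0],0,-0.1]]'
python3 - <<'E'
from h import *
t=cap('top')
m=cap('wrist')
go(.4447,-.0195,.1,.818)
for n,X in (('B',[.445,.08,.038]),):
    uv,P,a,L=carrier(t,proj(t,[X])[0],24); print('top',n,np.round(uv,1),P.round(4),round(a,3),L)
v=np.load('v2.npy',allow_pickle=True).item()
E
```

```text
clock: 12.25
tool_pos: [0.455, 0.0081, 0.2126]
ee_rot: [[0.713, 0.701, -0.001], [0.701, -0.713, -0.0], [-0.0, -0.0, -1.0]]
ft_force: [0.5, 0.5, -0.7]
gripper_width: 0.454
finger_force: 0.0
at [0.4552 0.0088 0.2128] phi 0.78 shift before turn [-27.3  12.7 112.8] turn -0.038 shift after turn [array([-27.8,  11.7, 112.8])] clk 12.3 j [ -0.  11. 115.  -0.  55.  45.] F [-0.5 -0.1  0.2] w 39.6 g 0.0
top B [302. 266.] [0.4407 0.0681 0.038 ] 3.133 [0.1045 0.0902]
```

```bash

python3 -m handwheel '[[[-27,12.5,30],-0.038,-0.1],[[0,0,40],0,-0.1],[[0,0,40],0,-0.1],[[0,0,0],0,-0.1],[[0,0,0],0,-0.1]]'
python3 - <<'E'
from h import *
go(.4447,-.0195,.041,.818)
E
```

```text
clock: 12.98
tool_pos: [0.4459, -0.0188, 0.1038]
ee_rot: [[0.682, 0.731, 0.001], [0.731, -0.682, -0.0], [0.001, 0.001, -1.0]]
ft_force: [0.5, -0.1, -0.0]
gripper_width: 0.446
finger_force: 0.0
at [ 0.4459 -0.0188  0.1038] phi 0.82 shift before turn [-1.4 -0.5 62.8] turn 0.002 shift after turn [array([-1.4, -0.4, 62.8])] clk 13.0 j [ -4.  21. 120.   0.  39.  39.] F [ 0.5 -0.1 -0. ] w 39.3 g 0.0
```

```bash

python3 -m handwheel '[[[0,0,30],0,-0.1],[[0,0,22],0,-0.1],[[0,0,10],0,-0.1],[[0,0,0],0,-1],[[0,0,0],0,-1],[[0,0,0],0,-1],[[0,0,0],0,-1],[[0,0,0],0,-1],[[0,0,-10],0,-1],[[0,0,-40],0,-1],[[0,0,-50],0,-1],[[0,0,-40],0,-1]]' 35
python3 - <<'E'
from h import *
go(*lane2w((0,.174-.045)),.18,YAW+np.pi/2)
t=cap('top')
n,l,st,c=cv2.connectedComponentsWithStats(((cv2.cvtColor(t['frame'],cv2.COLOR_RGB2GRAY)>105)*255).astype(np.uint8)[240:293,135:520])
for i in range(1,n):
    if st[i,4]>60:
        u=c[i]+[135,240];print(u.round(1),st[i].tolist(),onz(t,[u],.038).round(3))
cv2.imwrite('pics/t2.png',cv2.resize(t['frame'][140:300,130:480],None,fx=2.2,fy=2.2)[:,:,::-1])
E
```

```text
clock: 14.48
tool_pos: [0.4452, -0.019, 0.1829]
ee_rot: [[0.682, 0.731, 0.001], [0.731, -0.682, -0.0], [0.001, 0.001, -1.0]]
ft_force: [0.7, 1.6, -2.1]
gripper_width: 0.133
finger_force: 35.0
at [ 0.4452 -0.019   0.1829] phi 0.82 shift before turn [208.9  23.5   3.1] turn -0.81 shift after turn [array([127. , 167.6,   2.9])] clk 14.5 j [ -4.  12. 117.  -0.  50.  39.] F [ 0.7  1.6 -2.1] w 11.7 g 35.0
[353.  270.2] [150, 3, 142, 50, 4733] [[ 0.429 -0.059  0.038]]
[461.9 262.9] [311, 3, 33, 41, 889] [[ 0.444 -0.33   0.038]]
[167.4 265.5] [18, 12, 30, 28, 520] [[0.445 0.407 0.038]]
[202.  267.2] [58, 19, 19, 17, 261] [[0.44  0.319 0.038]]
[400.1 270.7] [258, 24, 15, 15, 180] [[ 0.426 -0.176  0.038]]
```

View pics/t2.png

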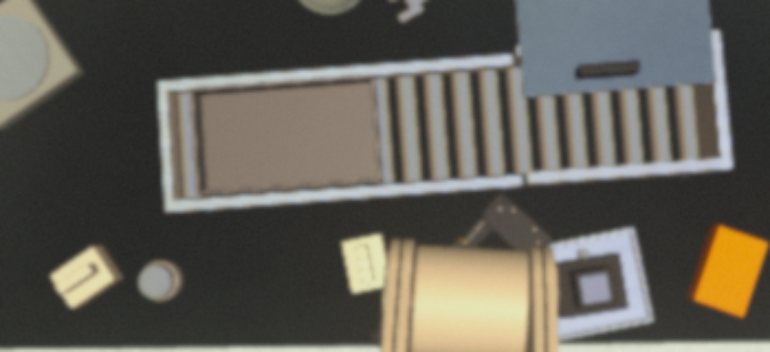

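Held: the opening is 11.7 mm. The top view shows carrier B has been knocked to about (295,260), the third carrier is still at (167,265), and the carton is unmoved. Now I'll carry C over the carton.

```bash

python3 -m handwheel '[[[42,4.5,0],0,-1],[[42,4.5,0],0,-1],[[42,4.5,0],0,-1],[[42,5,0],0,-1],[[41,5,0],0,-1],[[0,0,0],-0.17,-1],[[0,0,0],-0.17,-1],[[0,0,0],-0.17,-1],[[0,0,0],-0.17,-1],[[0,0,0],-0.13,-1],[[0,0,0],0,-1],[[0,0,0],0,-1]]'
python3 - <<'E'
from h import *
go(*lane2w((0,.174-.045)),.079,YAW+np.pi/2)
w=cap('wrist');save(w,'w5.png')
E
```

```text
clock: 16.02
tool_pos: [0.605, 0.1177, 0.1808]
ee_rot: [[-0.056, 0.998, -0.0], [0.998, 0.056, -0.0], [-0.0, -0.0, -1.0]]
ft_force: [-0.2, -0.1, -0.9]
gripper_width: 0.131
finger_force: 35.0
at [0.605  0.1177 0.1808] phi 1.627 shift before turn [  0.    0.  101.8] turn -0.003 shift after turn [array([  0. ,   0. , 101.8])] clk 16.0 j [10. 26. 96. -0. 57.  7.] F [-0.2 -0.1 -0.9] w 11.5 g 35.0
```

View pics/w5.png

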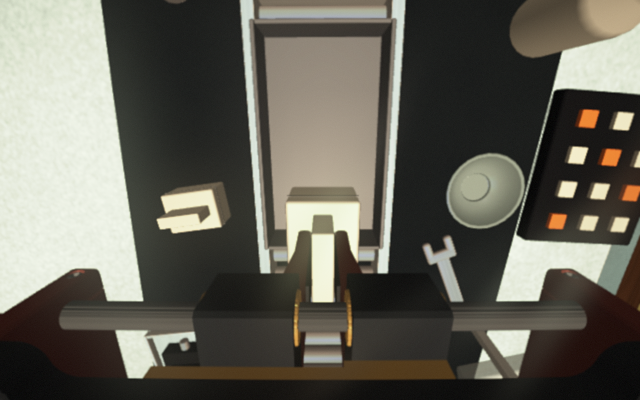

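The wrist view shows carrier C square over the carton. The carton's rim runs from row 20 at the far end to row 247 at the near end, with its sides at columns 250–270 and 380–395. I'll check the clearances.

```bash
python3 - <<'E'
from h import *
w=cap('wrist')
g=cv2.cvtColor(w['frame'],cv2.COLOR_RGB2GRAY)
print('col276',g[225:270,276].tolist());print('col325',g[5:50,325].tolist());print('row120',g[120,235:285].tolist(),g[120,365:410].tolist())
for uv in [(325,20),(325,37),(276,247),(375,247),(262,150),(388,150)]:
    print(uv,[w2lane(onz(w,[uv],z)[0]).round(4).tolist() for z in(.082,.036)])
E
```

```text
col276 [166, 167, 167, 158, 115, 76, 65, 65, 65, 66, 64, 65, 65, 67, 64, 66, 66, 66, 66, 65, 71, 99, 131, 139, 138, 151, 166, 177, 182, 182, 183, 181, 180, 180, 179, 165, 115, 85, 83, 84, 84, 83, 87, 94, 104]
col325 [113, 129, 143, 155, 165, 171, 174, 174, 175, 174, 175, 175, 162, 134, 125, 133, 131, 109, 79, 59, 57, 56, 59, 57, 59, 56, 57, 57, 57, 58, 55, 73, 114, 136, 137, 137, 137, 137, 136, 136, 137, 137, 138, 138, 138]
row120 [40, 41, 40, 40, 40, 42, 41, 40, 42, 42, 43, 41, 43, 113, 204, 224, 223, 222, 224, 217, 174, 135, 132, 126, 91, 57, 50, 50, 49, 49, 49, 50, 52, 80, 132, 144, 144, 146, 146, 146, 147, 147, 147, 147, 147, 148, 147, 148, 148, 149] [149, 150, 148, 148, 148, 148, 148, 147, 147, 148, 146, 139, 109, 66, 51, 51, 53, 50, 51, 51, 53, 78, 117, 140, 136, 147, 190, 223, 228, 227, 225, 220, 185, 90, 35, 36, 39, 35, 35, 35, 35, 34, 35, 34, 33]
(325, 20) [[0.0025, 0.2799], [0.0029, 0.2926]]
(325, 37) [[0.0025, 0.2676], [0.0029, 0.2782]]
(276, 247) [[-0.0465, 0.0805], [-0.0548, 0.0578]]
(375, 247) [[0.0523, 0.0802], [0.0615, 0.0575]]
(262, 150) [[-0.0543, 0.1766], [-0.064, 0.1709]]
(388, 150) [[0.0592, 0.1762], [0.0696, 0.1705]]
```

```bash

python3 -m handwheel '[[[5,2,20],0,-1],[[0,0,35],0,-1],[[0,0,35],0,-1],[[0,0,8],0,-1],[[0,0,1],0,-1],[[0,0,1],0,-1],[[0,0,0],0,-1]]'
python3 -m handwheel '[[[0,0,1],0,-1],[[0,0,1],0,-1],[[0,0,0],0,-1]]'
```

```text
clock: 17.0
tool_pos: [0.6076, 0.123, 0.0819]
ee_rot: [[-0.059, 0.998, 0.002], [0.998, 0.059, 0.0], [0.0, 0.002, -1.0]]
ft_force: [1.7, -0.1, -0.9]
gripper_width: 0.135
finger_force: 35.0
clock: 17.38
tool_pos: [0.6068, 0.1228, 0.0788]
ee_rot: [[-0.059, 0.998, -0.0], [0.998, 0.059, -0.0], [-0.0, -0.0, -1.0]]
ft_force: [-0.5, 0.0, -1.3]
gripper_width: 0.134
finger_force: 35.0
```

```bash

python3 -m handwheel '[[[0,0,1],0,-1],[[0,0,0.7],0,-1],[[0,0,0],0,-1]]'
```

```text
clock: 17.75
tool_pos: [0.6069, 0.1228, 0.0774]
ee_rot: [[-0.059, 0.998, 0.0], [0.998, 0.059, -0.0], [-0.0, 0.0, -1.0]]
ft_force: [-1.1, 0.8, 3.8]
gripper_width: 0.137
finger_force: 35.0
```

```bash

python3 -m handwheel '[[[0,0,0],0,-0.3],[[0,0,0],0,-0.3],[[0,0,0],0,-0.3],[[0,0,-20],0,-0.3],[[0,0,-40],0,-0.3],[[0,0,-40],0,-0.3],[[0,0,-36],0,-0.3],[[-40,-42,0],0,-0.1],[[-40,-42,0],0,-0.1],[[-40,-42,0],0,-0.1],[[-24,-40,0],0,-0.1],[[0,0,0],0,-0.1]]'
cat > m2.py <<'E'
import sys
from h import *
w=cap('wrist');k=sys.argv[1];X=[float(v) for v in sys.argv[2].split(',')]+[.038]
p=proj(w,[X])[0];print('pred',p.round(1))
uv,P,a,L=carrier(w,p,int(sys.argv[4])); print(k,np.round(uv,1),P.round(4),'ang',round(a,3),L)
np.save(sys.argv[3],dict(d={k:w[k] for k in('K','distortion','R','t')},uv=uv),allow_pickle=True)
save(w,sys.argv[3]+'.png')
go(P[0],P[1],.1,a if abs(a-1.63)<1 else a-np.pi)
E
python3 m2.py B .45,.083 v3.npy 55
```

```text
clock: 19.25
tool_pos: [0.4474, -0.0319, 0.2142]
ee_rot: [[-0.056, 0.998, 0.0], [0.998, 0.056, -0.0], [-0.0, 0.0, -1.0]]
ft_force: [0.1, 0.1, -0.3]
gripper_width: 0.449
finger_force: 0.0
pred [330.6  79.4]
B [337.4  81. ] [0.4575 0.0813 0.038 ] ang 0.187 [0.0597 0.0463]
at [ 0.4495 -0.0313  0.2145] phi 1.628 shift before turn [112.   14.2 114.5] turn -1.701 shift after turn [array([-28.8, 109.2, 114.5])] clk 19.3 j [ -6.  10. 115.   0.  55.  -9.] F [ 1.5 -0.6  0.8] w 39.3 g 0.0
```

View pics/v3.npy.png

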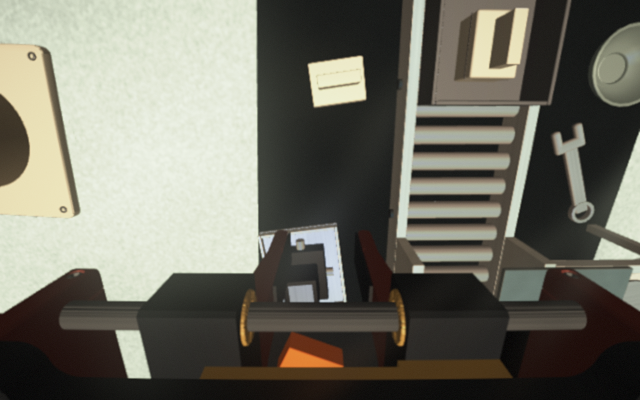

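The wrist view shows C upright in the carton at (495,43), and B at (337,81). I'll take a second place for its height.

```bash

python3 -m handwheel '[[[25,0,0],0,-0.1],[[0,-60,0],0,-0.1],[[0,0,0],0,-0.1],[[0,0,0],0,-0.1]]'
python3 m2.py B .4575,.0813 v4.npy 55
python3 - <<'E'
from h import *
a=np.load('v3.npy',allow_pickle=True).item();b=np.load('v4.npy',allow_pickle=True).item()
print(tri(a['d'],a['uv'],b['d'],b['uv']))
go(.4575,.0813,.1,.187)
E
```

```text
clock: 19.8
tool_pos: [0.3902, -0.0089, 0.2141]
ee_rot: [[-0.059, 0.998, 0.003], [0.998, 0.059, -0.0], [-0.0, 0.003, -1.0]]
ft_force: [0.2, 0.0, 0.3]
gripper_width: 0.45
finger_force: 0.0
pred [386.6 106.8]
B [386.1 106. ] [0.4568 0.0816 0.038 ] ang 0.191 [0.0611 0.0463]
at [ 0.3905 -0.009   0.214 ] phi 1.63 shift before turn [ 86.5  71.3 114.2] turn -1.703 shift after turn [array([-82.4,  76.3, 114. ])] clk 19.9 j [ -3.   5. 122.   0.  53.  -6.] F [-0.1  0.2  0.5] w 39.5 g 0.0
(array([0.4577198 , 0.08221137, 0.0335478 ]), np.float64(9.918610150397914e-06))
at [ 0.3905 -0.009   0.214 ] phi 1.63 shift before turn [ 86.2  72.  114.2] turn 1.443 shift after turn [array([ 82.7, -76.2, 114. ])] clk 19.9 j [ -3.   5. 122.   0.  53.  -6.] F [-0.1  0.2  0.5] w 39.5 g 0.0
```

```bash

python3 -m handwheel '[[[43,36,0],0,-0.1],[[43,36,0],0,-0.1],[[0,0,0],0.18,-0.1],[[0,0,0],0.18,-0.1],[[0,0,0],0.18,-0.1],[[0,0,0],0.18,-0.1],[[0,0,0],0.18,-0.1],[[0,0,0],0.18,-0.1],[[0,0,0],0.18,-0.1],[[0,0,0],0.18,-0.1],[[0,0,55],0,-0.1],[[0,0,55],0,-0.1]]'
python3 -m handwheel '[[[0,0,0],0,-0.1],[[0,0,0],0,-0.1]]'
python3 - <<'E'
from h import *
go(.457,.0815,.041,.189)
E
```

```text
clock: 21.35
tool_pos: [0.4579, 0.0815, 0.1025]
ee_rot: [[0.982, 0.189, 0.004], [0.189, -0.982, 0.001], [0.005, 0.0, -1.0]]
ft_force: [1.0, 0.0, -0.2]
gripper_width: 0.451
finger_force: 0.0
clock: 21.6
tool_pos: [0.4568, 0.0812, 0.1042]
ee_rot: [[0.982, 0.189, 0.002], [0.189, -0.982, 0.0], [0.002, 0.0, -1.0]]
ft_force: [-0.7, -0.0, 0.7]
gripper_width: 0.453
finger_force: 0.0
at [0.4568 0.0812 0.1042] phi 0.19 shift before turn [ 0.1 -0.3 63.2] turn 0.001 shift after turn [array([ 0.2, -0.3, 63.2])] clk 21.6 j [  9.  22. 118.   0.  40.  88.] F [-0.7 -0.   0.7] w 39.9 g 0.0
```

```bash

python3 -m handwheel '[[[0,0,30],0,-0.1],[[0,0,22],0,-0.1],[[0,0,10],0,-0.1],[[0,0,0],0,-1],[[0,0,0],0,-1],[[0,0,0],0,-1],[[0,0,0],0,-1],[[0,0,0],0,-1],[[0,0,-10],0,-1],[[0,0,-40],0,-1],[[0,0,-50],0,-1],[[0,0,-40],0,-1]]' 35
python3 - <<'E'
from h import *
go(*lane2w((.030,.225)),.18,YAW+np.pi/2)
E
```

```text
clock: 23.1
tool_pos: [0.455, 0.0808, 0.1832]
ee_rot: [[0.982, 0.189, 0.001], [0.189, -0.982, 0.0], [0.001, 0.0, -1.0]]
ft_force: [0.4, 0.4, -2.3]
gripper_width: 0.131
finger_force: 35.0
at [0.455  0.0808 0.1832] phi 0.19 shift before turn [196.4 -99.2   3.4] turn -1.44 shift after turn [array([123.9, 181.9,   3.2])] clk 23.1 j [  9.  14. 115.  -0.  51.  88.] F [ 0.4  0.4 -2.3] w 11.5 g 35.0
```

```bash

python3 -m handwheel '[[[49,-25,0],0,-1],[[49,-25,0],0,-1],[[49,-25,0],0,-1],[[49,-24,0],0,-1],[[0,0,0],-0.18,-1],[[0,0,0],-0.18,-1],[[0,0,0],-0.18,-1],[[0,0,0],-0.18,-1],[[0,0,0],-0.18,-1],[[0,0,0],-0.18,-1],[[0,0,0],-0.18,-1],[[0,0,0],-0.18,-1]]' 
python3 -m handwheel '[[[0,0,0],0,-1],[[0,0,0],0,-1]]'
python3 - <<'E'
from h import *
go(*lane2w((.030,.225)),.08,YAW+np.pi/2)
E
```

```text
clock: 24.6
tool_pos: [0.6285, 0.2148, 0.1812]
ee_rot: [[-0.065, 0.998, -0.001], [0.998, 0.065, -0.0], [-0.0, -0.001, -1.0]]
ft_force: [-0.1, -0.7, -1.2]
gripper_width: 0.139
finger_force: 35.0
clock: 24.85
tool_pos: [0.6287, 0.215, 0.1811]
ee_rot: [[-0.055, 0.998, -0.0], [0.998, 0.055, -0.0], [-0.0, -0.0, -1.0]]
ft_force: [0.9, -0.5, -2.1]
gripper_width: 0.133
finger_force: 35.0
at [0.6287 0.215  0.1811] phi 1.626 shift before turn [  0.3   0.6 101.1] turn -0.004 shift after turn [array([  0.3,   0.6, 101.1])] clk 24.9 j [18. 30. 90. -0. 60. 15.] F [ 0.9 -0.5 -2.1] w 11.7 g 35.0
```

```bash

python3 -m handwheel '[[[0,0,20],-0.004,-1],[[0,0,35],0,-1],[[0,0,35],0,-1],[[0,0,9],0,-1],[[0,0,1],0,-1],[[0,0,1],0,-1],[[0,0,0],0,-1],[[0,0,0],0,-1]]'
python3 -m handwheel '[[[0,0,1],0,-1],[[0,0,1],0,-1],[[0,0,0],0,-1]]'
```

```text
clock: 25.85
tool_pos: [0.6294, 0.2152, 0.081]
ee_rot: [[-0.063, 0.998, 0.001], [0.998, 0.063, 0.0], [0.0, 0.001, -1.0]]
ft_force: [0.1, 0.1, -2.2]
gripper_width: 0.135
finger_force: 35.0
clock: 26.22
tool_pos: [0.6288, 0.2149, 0.0779]
ee_rot: [[-0.063, 0.998, -0.0], [0.998, 0.063, -0.0], [-0.0, -0.0, -1.0]]
ft_force: [0.0, 0.8, -1.4]
gripper_width: 0.136
finger_force: 35.0
```

```bash

python3 -m handwheel '[[[0,0,0.7],0,-1],[[0,0,0.7],0,-1],[[0,0,0],0,-1]]'
```

```text
clock: 26.6
tool_pos: [0.6289, 0.2151, 0.0774]
ee_rot: [[-0.063, 0.998, 0.0], [0.998, 0.063, 0.0], [0.0, 0.0, -1.0]]
ft_force: [-2.8, 0.2, 5.5]
gripper_width: 0.137
finger_force: 35.0
```

```bash

python3 -m handwheel '[[[0,0,0],0,-0.3],[[0,0,0],0,-0.3],[[0,0,0],0,-0.3],[[0,0,-20],0,-0.3],[[0,0,-40],0,-0.3],[[0,0,-40],0,-0.3],[[0,0,-36],0,-0.3],[[24,-43,0],0,-0.1],[[24,-43,0],0,-0.1],[[24,-43,0],0,-0.1],[[24,-42,0],0,-0.1],[[0,0,0],0,-0.1]]'
python3 m2.py A .446,.408 v5.npy 50
python3 -m handwheel '[[[0,-60,0],0,-0.1],[[0,0,0],0,-0.1],[[0,0,0],0,-0.1]]'
python3 m2.py A .446,.408 v6.npy 50
python3 - <<'E'
from h import *
a=np.load('v5.npy',allow_pickle=True).item();b=np.load('v6.npy',allow_pickle=True).item()
print(tri(a['d'],a['uv'],b['d'],b['uv']))
E
```

```text
clock: 28.1
tool_pos: [0.4499, 0.3011, 0.2141]
ee_rot: [[-0.066, 0.998, 0.0], [0.998, 0.066, 0.001], [0.001, 0.0, -1.0]]
ft_force: [0.3, 0.1, -0.1]
gripper_width: 0.448
finger_force: 0.0
pred [325.2  87. ]
A [324.4  86.8] [0.4454 0.4075 0.038 ] ang 2.189 [0.046  0.0609]
at [0.4517 0.3009 0.2141] phi 1.636 shift before turn [106.7   0.4 114.2] turn -0.553 shift after turn [array([ 90.6,  56.6, 114.1])] clk 28.1 j [ 32.  18. 104.  -0.  58.  29.] F [-0.2  0.2  0. ] w 39.7 g 0.0
clock: 28.52
tool_pos: [0.394, 0.2966, 0.2136]
ee_rot: [[-0.062, 0.998, 0.002], [0.998, 0.062, 0.001], [0.001, 0.002, -1.0]]
ft_force: [0.1, 0.4, 0.7]
gripper_width: 0.45
finger_force: 0.0
pred [375.5  86.1]
A [373.7  86.4] [0.4443 0.4069 0.038 ] ang 2.178 [0.0467 0.0622]
at [0.3943 0.2967 0.2135] phi 1.633 shift before turn [106.8  56.5 113.7] turn -0.546 shift after turn [array([ 62. , 104. , 113.5])] clk 28.6 j [ 36.  14. 110.  -0.  56.  32.] F [-0.2 -0.1  0.3] w 39.6 g 0.0
(array([0.44518468, 0.40851256, 0.03069648]), np.float64(0.00044999752668360655))
```

View pics/v5.npy.png

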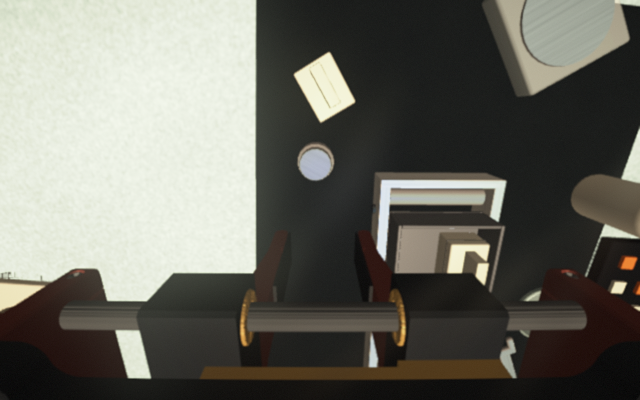

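The wrist view shows carrier A at (324,87) next to the eyepiece at (316,160), with the second carrier upright in the carton.

```bash

python3 -m handwheel '[[[36,19,0],0,-0.1],[[36,19,0],0,-0.1],[[35,19,0],0,-0.1],[[0,0,0],-0.18,-0.1],[[0,0,0],-0.18,-0.1],[[0,0,0],-0.19,-0.1],[[0,0,55],0,-0.1],[[0,0,55],0,-0.1],[[0,0,0],0,-0.1],[[0,0,0],0,-0.1]]'
python3 - <<'E'
from h import *
go(.445,.4073,.041,2.185)
E
```

```text
clock: 29.82
tool_pos: [0.4442, 0.4075, 0.104]
ee_rot: [[-0.573, 0.82, 0.002], [0.82, 0.573, 0.001], [0.0, 0.002, -1.0]]
ft_force: [1.3, -0.3, 0.4]
gripper_width: 0.451
finger_force: 0.0
at [0.4442 0.4075 0.104 ] phi 2.18 shift before turn [-0.6  0.5 63. ] turn -0.005 shift after turn [array([-0.6,  0.6, 63. ])] clk 29.8 j [ 41.  31. 101.  -0.  48.   6.] F [ 1.3 -0.3  0.4] w 39.7 g 0.0
```

```bash

python3 -m handwheel '[[[0,0,30],0,-0.1],[[0,0,22],0,-0.1],[[0,0,10],0,-0.1],[[0,0,0],0,-1],[[0,0,0],0,-1],[[0,0,0],0,-1],[[0,0,0],0,-1],[[0,0,0],0,-1],[[0,0,-10],0,-1],[[0,0,-40],0,-1],[[0,0,-50],0,-1],[[0,0,-40],0,-1]]' 35
python3 - <<'E'
from h import *
go(*lane2w((-.027,.225)),.18,YAW+np.pi/2)
E
```

```text
clock: 31.32
tool_pos: [0.4425, 0.4067, 0.1828]
ee_rot: [[-0.573, 0.819, 0.001], [0.819, 0.573, 0.001], [0.0, 0.001, -1.0]]
ft_force: [0.4, -0.3, -0.8]
gripper_width: 0.132
finger_force: 35.0
at [0.4425 0.4067 0.1828] phi 2.181 shift before turn [-234.1   -5.2    2.8] turn 0.551 shift after turn [array([-202.1,  118.1,    2.8])] clk 31.3 j [41. 25. 98.  0. 57.  6.] F [ 0.4 -0.3 -0.8] w 11.6 g 35.0
```

```bash

python3 -m handwheel '[[[-47,-1,0],0,-1],[[-47,-1,0],0,-1],[[-47,-1,0],0,-1],[[-47,-1,0],0,-1],[[-46,-1,0],0,-1],[[0,0,0],0.18,-1],[[0,0,0],0.18,-1],[[0,0,0],0.19,-1],[[0,0,0],0,-1],[[0,0,0],0,-1]]' 
python3 - <<'E'
from h import *
go(*lane2w((-.027,.225)),.08,YAW+np.pi/2)
w=cap('wrist');g=cv2.cvtColor(w['frame'],cv2.COLOR_RGB2GRAY);save(w,'w7.png')
E
```

```text
clock: 32.58
tool_pos: [0.5723, 0.2121, 0.1808]
ee_rot: [[-0.067, 0.998, -0.0], [0.998, 0.067, -0.0], [-0.0, -0.0, -1.0]]
ft_force: [-0.4, 0.1, -1.2]
gripper_width: 0.132
finger_force: 35.0
at [0.5723 0.2121 0.1808] phi 1.637 shift before turn [ -0.2   0.  100.8] turn 0.007 shift after turn [array([ -0.2,  -0. , 100.8])] clk 32.6 j [19. 26. 97. -0. 57. 15.] F [-0.4  0.1 -1.2] w 11.6 g 35.0
```

View pics/w7.png

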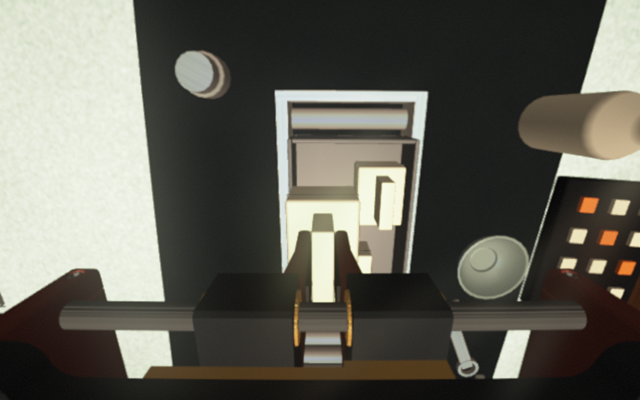

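The wrist view shows the held carrier over the free -x half of the carton. The placed carrier is upright at (382,195) and nothing is in the way.

```bash

python3 -m handwheel '[[[0,0,20],0.007,-1],[[0,0,35],0,-1],[[0,0,35],0,-1],[[0,0,9],0,-1],[[0,0,1],0,-1],[[0,0,1],0,-1],[[0,0,0],0,-1],[[0,0,0],0,-1]]'
python3 -m handwheel '[[[0,0,1],0,-1],[[0,0,1],0,-1],[[0,0,0.5],0,-1],[[0,0,0],0,-1]]'
```

```text
clock: 33.62
tool_pos: [0.5729, 0.2122, 0.0805]
ee_rot: [[-0.056, 0.998, 0.001], [0.998, 0.056, 0.0], [0.0, 0.001, -1.0]]
ft_force: [0.3, -0.1, -0.5]
gripper_width: 0.131
finger_force: 35.0
clock: 34.12
tool_pos: [0.5725, 0.2121, 0.0772]
ee_rot: [[-0.056, 0.998, -0.0], [0.998, 0.056, -0.0], [-0.0, -0.0, -1.0]]
ft_force: [-1.6, 0.5, 2.5]
gripper_width: 0.134
finger_force: 35.0
```

```bash

python3 -m handwheel '[[[0,0,0],0,-0.3],[[0,0,0],0,-0.3],[[0,0,0],0,-0.3],[[0,0,-20],0,-0.3],[[0,0,-40],0,-0.3],[[0,0,-40],0,-0.3],[[0,0,-36],0,-0.3],[[0,27,0],0,-0.3],[[-20,0,0],0,-1],[[0,0,0],0,-1],[[0,0,0],0,-1]]'
python3 - <<'E'
from h import *
w=cap('wrist');save(w,'w8.png')
g=cv2.cvtColor(w['frame'],cv2.COLOR_RGB2GRAY)
for lx in(-.02,.02):
    a=proj(w,[[*lane2w((lx,.335)),.046],[*lane2w((lx,.25)),.082]]);print(a.round(1))
    c=int(a[:,0].mean());r0=int(a[0,1]);print(c,r0,g[r0-5:int(a[1,1])+10,c].tolist())
go(*lane2w((0,.299)),.2,YAW+np.pi/2)
E
```

```text
clock: 35.5
tool_pos: [0.5998, 0.1933, 0.2131]
ee_rot: [[-0.055, 0.998, -0.001], [0.998, 0.055, -0.0], [-0.0, -0.001, -1.0]]
ft_force: [-0.4, 0.7, -1.1]
gripper_width: 0.047
finger_force: 0.0
[[303.6  62.5]
 [303.3 148.2]]
303 62 [36, 38, 35, 37, 36, 37, 38, 36, 37, 39, 38, 37, 39, 36, 68, 149, 215, 226, 224, 224, 222, 224, 226, 228, 225, 193, 136, 117, 115, 91, 55, 43, 50, 86, 121, 139, 151, 163, 174, 180, 182, 182, 183, 183, 183, 184, 184, 181, 176, 173, 166, 151, 119, 78, 56, 51, 51, 65, 109, 141, 153, 141, 145, 151, 155, 155, 155, 154, 156, 156, 156, 157, 158, 157, 159, 160, 158, 159, 160, 160, 162, 162, 157, 141, 116, 111, 139, 206, 239, 244, 243, 243, 244, 243, 232, 211, 188, 181, 179, 180, 180]
[[341.8  62.3]
 [342.9 148. ]]
342 62 [34, 34, 33, 33, 33, 34, 34, 35, 35, 35, 34, 35, 34, 33, 65, 153, 219, 227, 227, 227, 230, 228, 231, 229, 215, 170, 129, 115, 100, 64, 42, 39, 57, 92, 125, 142, 155, 167, 175, 182, 183, 184, 183, 182, 184, 184, 183, 181, 177, 173, 166, 146, 102, 62, 44, 44, 44, 62, 108, 141, 148, 135, 142, 152, 154, 153, 155, 155, 156, 156, 156, 156, 157, 158, 158, 160, 159, 159, 160, 162, 158, 140, 117, 112, 149, 214, 240, 244, 244, 243, 243, 243, 243, 243, 244, 243, 243, 243, 244, 243, 243]
at [0.5999 0.1935 0.213 ] phi 1.626 shift before turn [94.   0.3 13. ] turn -0.004 shift after turn [array([94. ,  0.6, 13. ])] clk 35.5 j [17. 25. 93.  0. 62. 14.] F [0.2 0.2 0.6] w 1.1 g 0.0
```

View pics/w8.png

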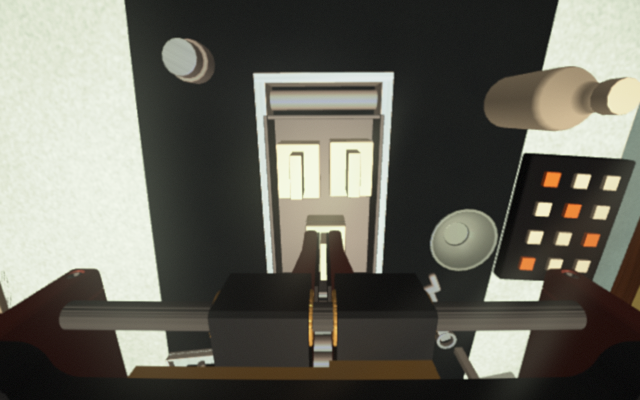

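The wrist view shows all three carriers upright in the carton. The bar's inner edge is at row 82.5 and the carton's rim edge at about row 114.5.

```bash
python3 - <<'E'
from h import *
w=cap('wrist')
for uv,z in [((322,71.5),.046),((322,82),.046),((322,114),.082),((322,118.5),.082)]:
    print(uv,w2lane(onz(w,[uv],z)[0]).round(4))
E
```

```text
(322, 71.5) [-0.0007  0.3264]
(322, 82) [-0.0008  0.316 ]
(322, 114) [-0.0008  0.2833]
(322, 118.5) [-0.0009  0.2791]
```

```bash

python3 -m handwheel '[[[47,0,0],0,-1],[[47.5,0.5,0],-0.004,-1],[[0,0,50],0,-1],[[0,0,50],0,-1],[[0,0,0],0,-1],[[0,0,0],0,-1]]' 30
python3 - <<'E'
from h import *
go(*lane2w((0,.2995)),.055,YAW+np.pi/2)
E
```

```text
clock: 36.35
tool_pos: [0.5966, 0.2885, 0.1146]
ee_rot: [[-0.06, 0.998, 0.001], [0.998, 0.06, 0.001], [0.001, 0.001, -1.0]]
ft_force: [0.3, 0.7, -0.4]
gripper_width: 0.001
finger_force: 0.0
at [0.5966 0.2885 0.1146] phi 1.631 shift before turn [-0.5 -1.8 59.6] turn 0.001 shift after turn [array([-0.5, -1.7, 59.6])] clk 36.4 j [25. 35. 92.  0. 53. 21.] F [ 0.3  0.7 -0.4] w 0.1 g 0.0
```

```bash

python3 -m handwheel '[[[-0.5,-2,15],0,-1],[[0,0,15],0,-1],[[0,0,10],0,-1],[[0,0,10],0,-1],[[0,0,8],0,-1],[[0,0,0],0,-1]]'
python3 -m handwheel '[[[-3,0,0],0,-1],[[-4,0,0],0,-1],[[-4,0,0],0,-1],[[-4,0,0],0,-1],[[-5,0,0],0,-1],[[-5,0,0],0,-1],[[-5,0,0],0,-1],[[-5,0,0],0,-1],[[-5,0,0],0,-1],[[-5,0,0],0,-1],[[-5,0,0],0,-1],[[-5,0,0],0,-1]]'
```

```text
clock: 37.1
tool_pos: [0.5934, 0.2871, 0.0543]
ee_rot: [[-0.06, 0.998, -0.001], [0.998, 0.06, -0.001], [-0.0, -0.001, -1.0]]
ft_force: [0.4, -0.7, 0.0]
gripper_width: 0.003
finger_force: 0.0
clock: 38.6
tool_pos: [0.5971, 0.2321, 0.0551]
ee_rot: [[-0.06, 0.998, 0.0], [0.998, 0.06, -0.0], [-0.0, 0.0, -1.0]]
ft_force: [0.0, 0.3, -0.8]
gripper_width: 0.005
finger_force: 0.3
```

```bash

python3 -m handwheel '[[[-6,0,0],0,-1],[[-6,0,0],0,-1],[[-6,0,0],0,-1],[[-6,0,0],0,-1],[[-6,0,0],0,-1],[[-6,0,0],0,-1],[[-6,0,0],0,-1],[[-6,0,0],0,-1],[[-6,0,0],0,-1],[[-6,0,0],0,-1],[[-6,0,0],0,-1],[[-6,0,0],0,-1]]'
python3 -m handwheel '[[[-6,0,0],0,-1],[[-6,0,0],0,-1],[[-6,0,0],0,-1],[[-6,0,0],0,-1],[[-6,0,0],0,-1],[[-6,0,0],0,-1],[[-6,0,0],0,-1],[[-6,0,0],0,-1],[[-6,0,0],0,-1],[[-6,0,0],0,-1],[[-6,0,0],0,-1],[[-6,0,0],0,-1]]'
python3 - <<'E'
from h import *
go(*lane2w((0,-.074)),.055,YAW+np.pi/2)
t=cap('top');cv2.imwrite('pics/t3.png',cv2.resize(t['frame'][140:300,130:480],None,fx=2.2,fy=2.2)[:,:,::-1])
E
```

```text
clock: 40.1
tool_pos: [0.6014, 0.1602, 0.0551]
ee_rot: [[-0.06, 0.998, -0.0], [0.998, 0.06, -0.0], [-0.0, -0.0, -1.0]]
ft_force: [0.3, 0.3, -0.4]
gripper_width: 0.006
finger_force: 0.3
clock: 41.6
tool_pos: [0.6058, 0.0883, 0.0552]
ee_rot: [[-0.06, 0.998, 0.0], [0.998, 0.06, 0.0], [0.0, 0.0, -1.0]]
ft_force: [0.6, 1.1, 0.3]
gripper_width: 0.008
finger_force: 0.3
at [0.6058 0.0883 0.0552] phi 1.631 shift before turn [-173.6    0.8    0.2] turn 0.001 shift after turn [array([-173.6,    1. ,    0.2])] clk 41.6 j [  7.  36. 100.   0.  44.   4.] F [0.6 1.1 0.3] w 0.7 g 0.3
```

View pics/t3.png

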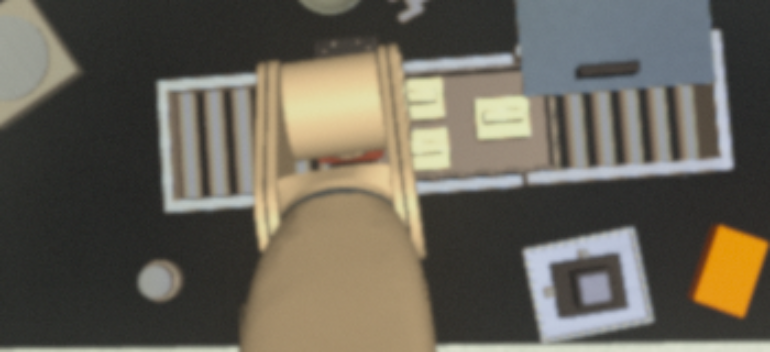

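The top view shows the carton with its front end inside the bay mouth at (550,120) and the carriers still standing. I'll push on.

```bash

python3 -m handwheel '[[[-6,0,0],0,-1],[[-6,0,0],0,-1],[[-6,0,0],0,-1],[[-6,0,0],0,-1],[[-6,0,0],0,-1],[[-6,0,0],0,-1],[[-6,0,0],0,-1],[[-6,0,0],0,-1],[[-6,0,0],0,-1],[[-6,0,0],0,-1],[[-6,0,0],0,-1],[[-6,0,0],0,-1]]'
python3 -m handwheel '[[[-6,0,0],0,-1],[[-6,0,0],0,-1],[[-6,0,0],0,-1],[[-6,0,0],0,-1],[[-6,0,0],0,-1],[[-6,0,0],0,-1],[[-6,0,0],0,-1],[[-6,0,0],0,-1],[[-6,0,0],0,-1],[[-6,0,0],0,-1],[[-5,0,0],0,-1],[[-4,0,0],0,-1]]'
python3 -m handwheel '[[[-3,0,0],0,-1],[[-3,0,0],0,-1],[[-3,0,0],0,-1],[[-3,0,0],0,-1],[[-2,0,0],0,-1],[[-2,0,0],0,-1],[[-2,0,0],0,-1]]'
python3 - <<'E'
from h import *
go(*lane2w((0,-.074)),.055,YAW+np.pi/2)
E
```

```text
clock: 43.15
tool_pos: [0.6101, 0.0165, 0.0551]
ee_rot: [[-0.06, 0.998, -0.0], [0.998, 0.06, 0.0], [0.0, -0.0, -1.0]]
ft_force: [-0.4, -0.0, -0.4]
gripper_width: 0.008
finger_force: 0.4
clock: 44.65
tool_pos: [0.6143, -0.0524, 0.0552]
ee_rot: [[-0.06, 0.998, 0.0], [0.998, 0.06, -0.0], [-0.0, 0.0, -1.0]]
ft_force: [0.3, 1.0, 0.8]
gripper_width: 0.006
finger_force: 0.3
clock: 45.52
tool_pos: [0.6153, -0.0701, 0.0552]
ee_rot: [[-0.06, 0.998, 0.0], [0.998, 0.06, 0.0], [0.0, 0.0, -1.0]]
ft_force: [0.7, 0.7, -0.1]
gripper_width: 0.005
finger_force: 0.3
at [ 0.6153 -0.0701  0.0552] phi 1.631 shift before turn [-14.9   0.8   0.2] turn 0.001 shift after turn [array([-14.9,   0.8,   0.2])] clk 45.5 j [ -8.  36.  99.   0.  44. -11.] F [ 0.7  0.7 -0.1] w 0.4 g 0.3
```

```bash

python3 -m handwheel '[[[-2,0,0],0,-1],[[-2,0,0],0,-1],[[-2,0,0],0,-1],[[-2,0,0],0,-1],[[-1,0,0],0,-1],[[-1,0,0],0,-1]]'
python3 -m handwheel '[[[-1,0,0],0,-1],[[-1,0,0],0,-1],[[0,0,0],0,-1]]'
python3 -m handwheel '[[[-1,0,0],0,-1],[[-1,0,0],0,-1],[[0,0,0],0,-1]]'
```

```text
clock: 46.28
tool_pos: [0.6158, -0.08, 0.0552]
ee_rot: [[-0.06, 0.998, -0.0], [0.998, 0.06, -0.0], [-0.0, -0.0, -1.0]]
ft_force: [-0.0, 1.3, 0.4]
gripper_width: 0.003
finger_force: 0.3
clock: 46.65
tool_pos: [0.616, -0.0819, 0.0552]
ee_rot: [[-0.06, 0.998, -0.0], [0.998, 0.06, 0.0], [0.0, -0.0, -1.0]]
ft_force: [0.4, 0.3, 0.2]
gripper_width: -0.003
finger_force: 0.6
clock: 47.02
tool_pos: [0.6158, -0.082, 0.0552]
ee_rot: [[-0.059, 0.998, -0.001], [0.998, 0.059, 0.002], [0.002, -0.001, -1.0]]
ft_force: [-0.7, 11.2, 2.0]
gripper_width: 0.009
finger_force: 5.5
```

```bash

python3 -m handwheel '[[[3,0,0],0,-1],[[8,0,0],0,-1],[[0,0,-20],0,-1],[[0,0,-50],0,-1],[[0,0,-60],0,-1],[[0,0,-60],0,-1],[[0,40,0],0,-0.3],[[0,0,0],0,-0.3],[[0,0,0],0,-0.3]]'
python3 - <<'E'
from h import *
go(*lane2w((.041,-.171)),.2,YAW+np.pi/2)
w=cap('wrist');save(w,'w9.png');t=cap('top')
print('wrist',proj(w,[[*lane2w((.041,-.171)),.158]]),'home end wall inner/outer',proj(w,[[*lane2w((0,-.084)),.082],[*lane2w((0,-.29)),.082],[*lane2w((0,-.286)),.036]]).round(1).tolist())
E
```

```text
clock: 48.15
tool_pos: [0.6544, -0.0707, 0.2451]
ee_rot: [[-0.06, 0.998, -0.001], [0.998, 0.06, -0.0], [0.0, -0.001, -1.0]]
ft_force: [-0.1, -0.5, -0.3]
gripper_width: 0.304
finger_force: 0.0
at [ 0.6544 -0.0707  0.2451] phi 1.631 shift before turn [-109.     2.8   45.1] turn 0.001 shift after turn [array([-109. ,    2.8,   45.1])] clk 48.1 j [ -7.  26.  88.  -0.  67. -11.] F [-0.1 -0.5 -0.3] w 26.8 g 0.0
wrist [[325.36886737 305.77308005]] home end wall inner/outer [[290.5, 202.2], [295.4, 342.5], [298.1, 317.8]]
```

View pics/w9.png

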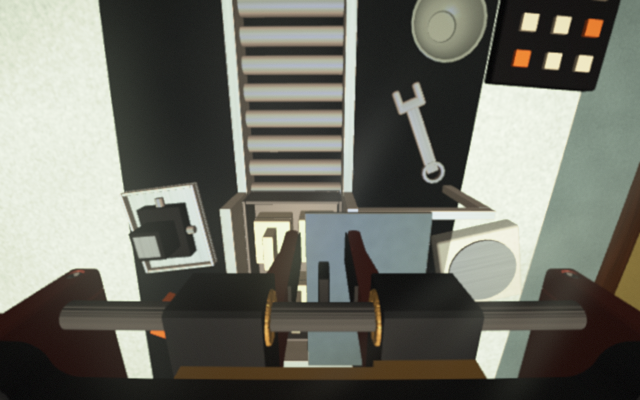

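The wrist view shows the carton in the bay with its end-wall rim at about row 204 (row 202 was predicted for home). The handle is between the fingers at (324,270). That makes 15 pictures viewed, one over the limit of 14, so from here I'll check by numbers only.

```bash
python3 - <<'E'
from h import *
w=cap('wrist');g=cv2.cvtColor(w['frame'],cv2.COLOR_RGB2GRAY)
for c in(262,275,298):
    print(c,g[180:225,c].tolist())
for r in(195,200,203,206): print(r,[w2lane(onz(w,[(280,r)],z)[0]).round(4).tolist() for z in(.082,.032)])
for r in(270,285): print(r,g[r,300:360].tolist())
for r in(262,280): print([w2lane(onz(w,[(324,r)],.158)[0]).round(4).tolist()])
print('col324',g[250:300,324].tolist())
E
```

```text
262 [50, 56, 80, 99, 117, 136, 156, 169, 177, 174, 136, 92, 67, 61, 59, 62, 60, 62, 63, 61, 67, 94, 130, 143, 147, 156, 159, 159, 159, 160, 160, 153, 122, 104, 103, 103, 102, 101, 108, 105, 115, 173, 226, 240, 242]
275 [50, 58, 81, 100, 119, 138, 156, 169, 179, 173, 137, 93, 68, 61, 63, 60, 61, 63, 61, 61, 65, 94, 130, 145, 151, 162, 163, 163, 163, 164, 165, 156, 123, 105, 105, 104, 104, 102, 111, 108, 116, 173, 226, 241, 244]
298 [44, 57, 82, 101, 120, 141, 157, 171, 177, 173, 136, 92, 68, 61, 60, 62, 62, 62, 61, 62, 66, 94, 132, 147, 156, 166, 170, 171, 172, 172, 172, 173, 172, 171, 173, 169, 165, 167, 163, 158, 163, 168, 171, 171, 171]
195 [[-0.0123, -0.0749], [-0.0201, -0.0892]]
200 [[-0.0125, -0.081], [-0.0204, -0.0963]]
203 [[-0.0127, -0.0848], [-0.0206, -0.1006]]
206 [[-0.0129, -0.0885], [-0.0208, -0.1049]]
270 [153, 152, 152, 153, 152, 148, 136, 139, 141, 142, 140, 141, 141, 141, 142, 141, 143, 131, 89, 48, 41, 40, 39, 39, 37, 37, 37, 32, 38, 78, 130, 140, 137, 139, 139, 139, 139, 140, 139, 140, 139, 142, 142, 142, 141, 141, 141, 126, 76, 31, 20, 23, 22, 19, 20, 20, 21, 22, 25, 31]
285 [180, 180, 181, 182, 180, 172, 145, 136, 137, 137, 137, 137, 137, 137, 136, 136, 136, 123, 73, 50, 59, 60, 60, 60, 61, 61, 59, 59, 51, 61, 106, 134, 139, 135, 136, 135, 136, 135, 138, 138, 138, 137, 138, 138, 137, 137, 137, 139, 139, 131, 98, 44, 19, 18, 19, 19, 20, 19, 21, 27]
[[0.0393, -0.1205]]
[[0.0393, -0.1405]]
col324 [142, 142, 140, 141, 140, 140, 139, 140, 141, 141, 137, 109, 65, 43, 40, 41, 39, 39, 39, 38, 37, 38, 35, 36, 34, 34, 34, 35, 35, 45, 59, 63, 61, 61, 61, 61, 60, 59, 57, 56, 58, 58, 57, 56, 54, 56, 56, 57, 56, 55]
```

```bash

python3 -m handwheel '[[[-36,0.5,0],0,-0.3],[[-36,0.5,0],0,-0.3],[[-37,0.5,0],0,-0.1],[[0,0,30],0,-0.1],[[0,0,30],0,-0.1],[[0,0,25],0,-0.1],[[0,0,15],0,-0.1],[[0,0,12],0,-0.1],[[0,0,0],0,-0.1]]'
python3 -m handwheel '[[[0,0,0],0,-1],[[0,0,0],0,-1],[[0,0,0],0,-1],[[0,0,0],0,-1],[[0,0,0],0,-1]]' 15
python3 - <<'E'
from h import *
go(*lane2w((-.0603,-.171)),.132,YAW+np.pi/2)
E
```

```text
clock: 49.42
tool_pos: [0.663, -0.1792, 0.1326]
ee_rot: [[-0.06, 0.998, -0.001], [0.998, 0.06, 0.0], [0.0, -0.001, -1.0]]
ft_force: [-0.0, 1.1, 0.5]
gripper_width: 0.45
finger_force: 0.0
clock: 50.05
tool_pos: [0.6636, -0.1794, 0.1337]
ee_rot: [[-0.06, 0.998, 0.001], [0.998, 0.06, -0.0], [-0.0, 0.001, -1.0]]
ft_force: [-1.8, 0.8, 5.0]
gripper_width: 0.136
finger_force: 15.0
at [ 0.6636 -0.1794  0.1337] phi 1.631 shift before turn [ 1.000e-01 -1.013e+02  1.700e+00] turn 0.001 shift after turn [array([   0. , -101.3,    1.7])] clk 50.0 j [-16.  35.  88.  -0.  57. -20.] F [-1.8  0.8  5. ] w 12.0 g 15.0
```

```bash

python3 -m handwheel '[[[0,-3,0],0,-1],[[0,-6,0],0,-1],[[0,-7,0],0,-1],[[0,-7,0],0,-1],[[0,-7,0],0,-1],[[0,-7,0],0,-1],[[0,-7,0],0,-1],[[0,-7,0],0,-1],[[0,-7,0],0,-1],[[0,-7,0],0,-1],[[0,-6,0],0,-1],[[0,-3,0],0,-1]]'
python3 -m handwheel '[[[0,-2,0],0,-1],[[0,-2,0],0,-1],[[0,-2,0],0,-1],[[0,-1,0],0,-1],[[0,0,0],0,-1]]'
```

```text
clock: 51.55
tool_pos: [0.5896, -0.184, 0.1337]
ee_rot: [[-0.06, 0.998, 0.001], [0.998, 0.06, -0.0], [-0.001, 0.001, -1.0]]
ft_force: [1.5, 0.2, 4.1]
gripper_width: 0.138
finger_force: 15.0
clock: 52.18
tool_pos: [0.5827, -0.1844, 0.1337]
ee_rot: [[-0.06, 0.998, 0.001], [0.998, 0.06, -0.0], [-0.001, 0.001, -1.0]]
ft_force: [0.7, 0.3, 5.7]
gripper_width: 0.142
finger_force: 15.0
```

```bash
python3 - <<'E'
from h import *
s=arm.read_state();print(w2lane(s['tool_pos']),s['ft_force'],s['gripper_width'])
E
```

```text
[-0.04014814 -0.17121311] [0.6904778  0.31150201 5.73356238] 0.14233586157558623
```

```bash

for i in 1; do :; done
python3 -m handwheel '[[[0,-2,0],0,-1],[[0,-2,0],0,-1],[[0,-1,0],0,-1],[[0,0,0],0,-1]]' | grep -E 'pos|ft'
python3 -m handwheel '[[[0,-2,0],0,-1],[[0,-2,0],0,-1],[[0,-1,0],0,-1],[[0,0,0],0,-1]]' | grep -E 'pos|ft'
```

```text
tool_pos: [0.5777, -0.1847, 0.1337]
ft_force: [-0.2, -0.2, 6.3]
tool_pos: [0.5764, -0.1848, 0.1337]
ft_force: [15.2, 1.9, -5.7]
```

```bash

python3 -m handwheel '[[[0,-1,0],0,-1],[[0,0,0],0,-1]]' | grep -E 'pos|ft'
python3 -m handwheel '[[[0,3,0],0,-1],[[0,0,0],0,-0.1],[[0,0,0],0,-0.1],[[0,0,0],0,-0.1],[[0,0,-20],0,-0.1],[[0,0,-40],0,-0.1],[[0,0,-50],0,-0.1],[[50,-30,0],0,-0.1],[[50,-30,0],0,-0.1],[[50,-30,0],0,-0.1],[[50,-30,0],0,-0.1],[[0,0,0],0,-0.1]]'
python3 - <<'E'
from h import *
t=cap('top');g=cv2.cvtColor(t['frame'],cv2.COLOR_RGB2GRAY);h=cv2.cvtColor(t['frame'],cv2.COLOR_RGB2HSV)
# plate profile along lane x at two y stations, at z=.122
xs=np.arange(-.1,.11,.004)
for y in(-.13,-.22,-.171):
    p=proj(t,[[*lane2w((x,y)),.122] for x in xs]).round().astype(int)
    print(y,[(round(float(x),3),int(g[v,u])) for x,(u,v) in zip(xs,p)])
n,l,st,c=cv2.connectedComponentsWithStats(((g>105)*255).astype(np.uint8)[240:293,135:520])
for i in range(1,n):
    if st[i,4]>60: print((c[i]+[135,240]).round(1),st[i].tolist())
go(.4,.2,.2)
E
```

```text
tool_pos: [0.5764, -0.1848, 0.1338]
ft_force: [18.7, 2.9, -8.2]
clock: 54.92
tool_pos: [0.4401, 0.0099, 0.243]
ee_rot: [[-0.063, 0.998, -0.001], [0.998, 0.063, 0.0], [0.0, -0.001, -1.0]]
ft_force: [1.7, 0.0, 0.6]
gripper_width: 0.448
finger_force: 0.0
-0.13 [(-0.1, 48), (-0.096, 49), (-0.092, 49), (-0.088, 46), (-0.084, 46), (-0.08, 49), (-0.076, 130), (-0.072, 180), (-0.068, 190), (-0.064, 140), (-0.06, 131), (-0.056, 128), (-0.052, 129), (-0.048, 130), (-0.044, 130), (-0.04, 131), (-0.036, 129), (-0.032, 129), (-0.028, 130), (-0.024, 131), (-0.02, 130), (-0.016, 132), (-0.012, 129), (-0.008, 130), (-0.004, 131), (0.0, 128), (0.004, 129), (0.008, 129), (0.012, 131), (0.016, 130), (0.02, 130), (0.024, 127), (0.028, 128), (0.032, 129), (0.036, 129), (0.04, 130), (0.044, 130), (0.048, 128), (0.052, 130), (0.056, 132), (0.06, 130), (0.064, 132), (0.068, 140), (0.072, 188), (0.076, 127), (0.08, 69), (0.084, 46), (0.088, 47), (0.092, 46), (0.096, 47), (0.1, 47), (0.104, 47), (0.108, 47)]
-0.22 [(-0.1, 45), (-0.096, 46), (-0.092, 44), (-0.088, 48), (-0.084, 44), (-0.08, 47), (-0.076, 68), 
[... 1044 characters left out ...]
127), (0.012, 128), (0.016, 129), (0.02, 128), (0.024, 127), (0.028, 128), (0.032, 128), (0.036, 127), (0.04, 129), (0.044, 128), (0.048, 130), (0.052, 129), (0.056, 128), (0.06, 128), (0.064, 128), (0.068, 163), (0.072, 188), (0.076, 130), (0.08, 48), (0.084, 46), (0.088, 47), (0.092, 44), (0.096, 46), (0.1, 46), (0.104, 47), (0.108, 46)]
[397.2 268.7] [232, 3, 60, 50, 1605]
[461.9 262.9] [310, 3, 34, 41, 900]
[324.8 274.8] [147, 12, 87, 41, 3045]
[202.  267.2] [58, 19, 19, 18, 268]
[400.1 270.7] [258, 24, 15, 15, 182]
at [0.4419 0.0088 0.2434] phi 1.633 shift before turn [193.5 -29.9  43.3] turn  shift after turn [] clk 55.0 j [ -0.   7. 114.  -0.  59.  -4.] F [-0.1 -0.  -0.6] w 39.6 g 0.0
```

```bash
python3 -c "
from station import job
print(job.job_done())"
```

```text
the job is handed in; nothing more can be done
None
```

I handed the job in: the stage stands in the tray, all three carriers are upright in the carton, the carton was pushed home against the end stop, and then the cover was slid shut to its stop; I viewed 15 pictures, one over the limit of 14.

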